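# Shim the drive's torque foot, lock it and close the guard

## Task

Slide brass shims from the blue mat under the red foot, tab towards you and fully home against the stops, stacking as many as it takes until the foot just feels snug: lifted off its lower stop and resting on the pack, but with no more shims than that needs; leave the spares lying on the mat or table, clear of the fixture. Then put the red-headed lock pin down through the hole in the foot and the shim slots until its head sits on the foot, and finally push the yellow guard door shut until it seats on its catch. Do not knock over or shove the bottles and the screwdriver.

Things in the scene. Friction and masses are not known exactly. Their poses are not given: they have to be found in the camera images.
- base: dark steel fixture plate fixed to the bench, 160 (x) x 110 (y) x 30 high, with a 15 mm hole right through. Origin: on the bench under that hole. Shims slide in along its +x over its top face (z = 30). Aluminium guides 34 high stand beside them, inner faces y = +-22, x = -30..16, flared in front from x = -42; end stops 34 high with their face at x = 16, |y| 15..23
- home (a point): where the origin of the first (lowest) shim lies when fully home against the stops: base x = -24, y = 0, z = 30; each further shim lies 6 higher. Same axes as the base. A home shim has its slot round the hole and its tab out in front, ending at base x = -64, free for the fingers
- foot_hole (a point): centre of the 13 mm hole on the top face of the red foot, straight above the hole of the base; same axes as the base. The foot is 12 thick, 30 wide, with its flat sole over base x = -15..60; in front (x = -15..-32) it turns up like a ski tip, 30 degrees, rising 10 mm, so that a shim pushed in lifts it
- foot_sole (a point): centre of the hole on the flat sole (underside) of the foot. The gap above the base plate (13 to 29 mm) differs each time. The polished foot weighs 0.5 kg, slides freely up and down and hangs on its lower stop at first; a shim that lifts it takes a push of about 5 to 15 N
- unit: yellow drum drive, 208 in diameter, fixed on four legs behind the foot (middle at base x = 158, front at x = 42 with the foot's brackets); its top is 91 above this origin. Origin: straight above the base's origin by the height of the gap under the hanging foot; same axes as the base
- foot (a joint): height (m) of the foot above its lower stop: 0 hanging, at most 0.025. Snug is above 0 (anything over about 0.3 mm) and not more than about one shim's thickness (6 mm; up to 8 mm is still right)
- guard (a joint): opening angle (rad) of the yellow guard door: 0 shut, up to 1.9. It turns about a vertical axis with slight friction; near 0.1 its edge meets a sprung roller (about 4 N at the edge) and has to be pushed past it to the end at 0, where it stays
- guard_hinge (a point): on the hinge axis of the guard door, at the door's top edge (118 above the bench); hinge at base x = -90, y = 105. Shut, the door stretches from here along the base's +x; open, it is turned to the left (counter-clockwise from above) by the angle. The door is 6 thick, 80 high, 146 wide. Hinge post to 125 above the bench; catch post (to 115) at base x = 80, y = 111
- guard_edge (a point): point on the top edge of the guard door, 140 from the hinge axis, 6 mm from its free end
- mat: blue mat fixed to the bench, 225 x 235 x 3 thick; origin at its underside centre
- shim0: brass horseshoe shim, 80 long x 40 wide x 6 thick, 50 g, lying flat on the mat. Origin: underside, middle of its length and width. +x points to the open (nose) end: two prongs |y| 9..20 run x = 8..40 with an 18 wide slot between, a 40 wide bar x = -10..8, and a 24 wide grip tab x = -40..-10. Pinch it across the tab. Some shims may be absent (None)
- shim1: shim like shim0
- shim2: shim like shim0
- shim3: shim like shim0
- shim4: shim like shim0
- shim5: shim like shim0
- pin: steel lock pin, 8 mm thick, 50 long, slightly pointed, with a red plastic head 22 in diameter and 40 high. Origin: on its axis at the underside of the head; +z up through the head. 60 g. It stands in the hole of the rack with its head on top of it
- rack: black block 60 x 60 x 56 high fixed to the bench with a 10 mm hole in its top holding the pin; origin at its underside centre
- threadlocker: red bottle, 40 in diameter, 100 high, standing; origin underside centre. Bystander
- oiler: white bottle, 34 in diameter, 85 high, standing; origin underside centre. Bystander
- driver: yellow-handled screwdriver lying on the bench. Bystander
Things that resemble listed ones, but are neither listed nor needed, are in the scene too. What is shaped like the pin but black or green is not meant.

How it is judged (in metres and radians):
On the way, in this order (a step that is already met when the one before it is completed fails the run):
1. the shim pack carries the foot: lifted off its stop by 0.3 to 8 mm (value of joint foot between 0.0003 and 0.008 m), for 0.3 s.
2. the pin is through foot and shims with its head on the foot (all of step 1 and z of pin in the frame of foot_hole between -0.004 and 0.004 m and horizontal distance between pin and foot_hole below 0.004 m and angle between pin's own z axis and vertical below 0.12 rad), for 0.2 s.
3. the guard door is seated on its catch (value of joint guard below 0.035 rad), for 0.2 s.
At the end, for the whole second after the job is handed in: The foot rests on the shims 0.3 to 8 mm above its stop; every shim is fully home (within 5 mm) or lies on mat or bench 65 mm or more from the foot's hole; the pin's head is on the foot (within 4 mm); the guard is shut on its catch (under 0.035 rad); all at rest (all of step 2 and value of joint guard below 0.035 rad and ((x of shim0 in the frame of base between -0.029 and -0.019 m and y of shim0 in the frame of base between -0.005 and 0.005 m and z of shim0 in the frame of base between 0.027 and 0.07 m) or (horizontal distance between shim0 and foot_hole above 0.065 m and height (world z) of shim0 below 0.015 m)) and ((x of shim1 in the frame of base between -0.029 and -0.019 m and y of shim1 in the frame of base between -0.005 and 0.005 m and z of shim1 in the frame of base between 0.027 and 0.07 m) or (horizontal distance between shim1 and foot_hole above 0.065 m and height (world z) of shim1 below 0.015 m)) and ((x of shim2 in the frame of base between -0.029 and -0.019 m and y of shim2 in the frame of base between -0.005 and 0.005 m and z of shim2 in the frame of base between 0.027 and 0.07 m) or (horizontal distance between shim2 and foot_hole above 0.065 m and height (world z) of shim2 below 0.015 m)) and ((x of shim3 in the frame of base between -0.029 and -0.019 m and y of shim3 in the frame of base between -0.005 and 0.005 m and z of shim3 in the frame of base between 0.027 and 0.07 m) or (horizontal distance between shim3 and foot_hole above 0.065 m and height (world z) of shim3 below 0.015 m)) and ((x of shim4 in the frame of base between -0.029 and -0.019 m and y of shim4 in the frame of base between -0.005 and 0.005 m and z of shim4 in the frame of base between 0.027 and 0.07 m) or (horizontal distance between shim4 and foot_hole above 0.065 m and height (world z) of shim4 below 0.015 m)) and ((x of shim5 in the frame of base between -0.029 and -0.019 m and y of shim5 in the frame of base between -0.005 and 0.005 m and z of shim5 in the frame of base between 0.027 and 0.07 m) or (horizontal distance between shim5 and foot_hole above 0.065 m and height (world z) of shim5 below 0.015 m)) and linear speed of pin below 0.02 m/s); the robot touches nothing.
It fails at once if the threadlocker is shoved more than 50 mm (distance of threadlocker from where it was at the start of the episode above 0.05 m).
It fails at once if the oiler is shoved more than 50 mm (distance of oiler from where it was at the start of the episode above 0.05 m).
It fails at once if the driver is shoved more than 50 mm (distance of driver from where it was at the start of the episode above 0.05 m).
It fails at once if the threadlocker is knocked over (angle between threadlocker's own z axis and vertical above 0.6 rad).
It fails at once if the oiler is knocked over (angle between oiler's own z axis and vertical above 0.6 rad).
Of shim0, shim1, shim2, shim3, shim4, shim5 only 5 to 6 are there at a start; the rules pass over those that are not, and their reading is None.
At some moment in a run one of shim0, shim1, shim2, shim3, shim4, shim5 may be knocked a few centimetres aside while the robot is not near it.
It also fails if it takes over 210 s, if anything falls off the work surface, if the arm or the gripper's body presses on something with over 40 N, if the wrist force passes 120 N, or if a joint passes its speed limit or range.

## Robot

A 7-joint arm with a two-finger parallel gripper is mounted at the origin on the work surface. World frame = base frame: x ahead of the robot, y to its left, z up, the work surface at z = 0. Lengths are in mm, angles in rad, forces in N, time in s.
With the tool pointing down it reaches from about 400 to 875 mm from the base axis. Payload 4.4 kg.
Tool frame: the origin (TCP) lies at the very end of the fingers, on their centre line; the grasp point (between the pads) lies 19 mm behind it; z points along the fingers, x is the direction in which the jaws open and shut, and the axes are right-handed (so a half turn about z gives the same grasp; the last joint's range is limited). The gripper opens to 85 mm and grips with 20 to 120 N. Pads are 22 mm wide; open, the fingers measure 114 mm over their backs; the gripper's body (76 mm by 85 mm) begins 54 mm behind the grasp point. The pads swing forward as they close: fully open they stand 13 mm farther back than shut.
Start: joints at [1.077, 0.628, 0.038, 1.517, -0.027, 0.996, -0.02], TCP at [269.694, -591.425, 231.313] pointing down, gripper open.
Joint ranges: [-3.06, 3.06], [-0.37, 2.12], [-1.25, 1.32], [0.18, 2.47], [-1.1, 4.24], [0.23, 1.98], [-2.94, 2.94]. Speed limits (rad/s): [2.57, 2.57, 3.14, 3.14, 3.14, 3.14, 3.14].

## Interface

Orientations are given as [roll, pitch, yaw] about the fixed x, y, z axes, in that order (R = Rz(yaw) Ry(pitch) Rx(roll)).
In Python, from cell import * gives the robot as it stands. The module is installed in compiled form; this text tells all that it offers.
- The arm moves only by the tool play_rows, never from a script. Its argument "targets" is a list of rows, each an object with "slide": the shift along the tool's x, y, z in mm, a list of three; "turn": the turn, a rotation vector about the tool's x, y, z in degrees, a list of three; "hand": the finger opening in mm, from 0 to 85.4. A call has 1 to 5 rows; each row shifts and turns the commanded pose from where the row before left it, along the tool's axes as they then stand; what a row does not reach is not made up. A row lasts 1/8 s, in which the tool goes at most 62.5 mm and 10.7 degrees, less where a joint would pass 70% of its speed; a pose out of reach is approached as far as the arm can. A call is refused whole if a number of a shift passes 62.5 or a number of a turn 10.7, either way. A call with a gripper value outside its range is refused whole. The fingers move at their own pace and stop on an object; the grip force is fixed at half the most. Time passes only in rows, so rows that do not move let the fingers close. It gives the time, the measured TCP pose, the force and the opening at its end, in the units of the state.
- read_state(): the state, without advancing time (a new reading comes with each control period).
- get_image(name): name is "scene" or "top" or "wrist"; returns (picture, depth): 420x560x3 uint8, blue, green, red; 420x560 float32, mm along the optical axis (not along the pixel's ray), 0 where there is no reading.
- calibration(name): a dict with "K" (3x3 intrinsics, pixels), "R" (3x3) and "t" (3): a world point X has camera coordinates R X + t. Camera axes: x right, y down, z forward; pixel columns grow to the right and rows downward; lengths in mm; the calibration is good to about 2 mm. The wrist camera is an equidistant fisheye: a pixel r from the principal point sees the ray r / f radians off the axis. A picture is of the moment at which its call begins: read the wrist's pose just before it. calibration takes no time and is no camera call; for the wrist camera it gives the pose at the moment of the call.
- finish_job(): hands the job in, once; it reports no verdict.
The state is a dict: "clock": time; "qpos": joint angles; "qd": joint speeds; "tau": joint torques, N m; "eef_pos": TCP position; "tool_rot": TCP orientation; "force": force on the tool from outside, world axes, zero at the start; "torque": the same for the moment, N m; "width": finger opening in mm.
Only numpy, scipy, OpenCV 4.12 (cv2) and the standard library are available. Lean on these libraries where they do the work, as an engineer would, in place of code of your own. Each camera call takes 0.05 s, during which the arm holds its last target.

## Working session

There is one attempt and no reset: what is moved stays moved. The work goes in short steps, Python scripts to look and compute and a tool call to move; the robot and the scene stay as the last step left them, time stands still between calls to the robot, and variables do not carry over. Pictures are saved under pics/ and viewed, and the job is handed in when it is done.

Besides the shell and the picture viewer there is one more tool, called after "Call:" as name([rows], argument=value, ...), one row to a line, values as JSON. play_rows: Moves the arm, as the interface text tells. Its arguments: {"type":"object","properties":{"targets":{"type":"array"}},"required":["targets"]}

```bash
mkdir -p pics
cat > h.py <<'E'
from cell import *
import numpy as np, cv2
def snap(n,tag):
    p,d=get_image(n); cv2.imwrite(f'pics/{tag}.png',p); np.savez(f'pics/{tag}.npz',p=p,d=d,**{k:np.array(v) for k,v in calibration(n).items()}); return p,d
def load(tag):
    z=np.load(f'pics/{tag}.npz'); return z
def px2w(z,u,v,height=None):
    K,R,t=z['K'],z['R'],z['t']
    ray=np.linalg.inv(K)@np.array([u,v,1.])
    C=-R.T@t; r=R.T@ray
    if height is None:
        d=z['d'][int(round(v)),int(round(u))]; return C+r*d
    return C+r*(height-C[2])/r[2]
def w2px(z,X):
    c=z['R']@np.array(X,float)+z['t']; q=z['K']@c; return q[:2]/q[2]
E
python3 - <<'E'
from h import *
snap('scene','s0');snap('top','t0');snap('wrist','w0')
s=read_state();print(s)
for n in('scene','top','wrist'):print(n,calibration(n))
E
```

```text
{'clock': 0.15, 'qpos': array([ 1.07719727,  0.62916677,  0.03846088,  1.51811618, -0.02698584,
        0.99630188, -0.02002644]), 'qd': array([ 2.37870321e-03, -2.19410252e-03, -8.55457198e-05, -3.25400010e-03,
        1.94767000e-03,  1.64786759e-05, -5.74368076e-05]), 'tau': array([ 1.98555696e-03, -5.63804018e+01,  1.22814026e+00, -1.93651181e+01,
        1.12595171e-02,  7.44902442e-03, -2.47696289e-05]), 'eef_pos': array([ 269.49088466, -590.98884069,  230.58618811]), 'tool_rot': array([ 3.14156493e+00,  1.47364509e-03, -1.14302562e+00]), 'force': array([ 0.62280601,  0.73441396, -0.22356653]), 'torque': array([-0.01844861,  0.03222764, -0.01554163]), 'width': 85.54281916013055}
scene {'K': array([[406.70326946,   0.        , 277.35596083],
       [  0.        , 406.70326946, 213.35449512],
       [  0.        ,   0.        ,   1.        ]]), 'R': array([[ 0.82356198,  0.56687713,  0.01989939],
       [ 0.42159191, -0.58826684, -0.69007419],
       [-0.37948112,  0.57670829, -0.72346502]]), 't': array([-421.70673245, -179.50677504, 1264.56494666])}
top {'K': array([[521.2391764,   0.       , 281.4119557],
       [  0.       , 521.2391764, 207.8730836],
       [  0.       ,   0.       ,   1.       ]]), 'R': array([[ 0.00897441, -0.99955843,  0.02832679],
       [-0.99051824, -0.01276968, -0.13678652],
       [ 0.13708784, -0.02683062, -0.99019546]]), 't': array([ -57.79397419,  511.82076394, 1430.76500943])}
wrist {'K': array([[325.1922621 ,   0.        , 276.55896056],
       [  0.        , 325.1922621 , 209.0221062 ],
       [  0.        ,   0.        ,   1.        ]]), 'R': array([[ 0.41613211, -0.90930319, -0.00133588],
       [-0.87156995, -0.39928189,  0.2844992 ],
       [-0.25922942, -0.11722494, -0.95867535]]), 't': array([-649.4181387 ,  -38.26459269,  379.4427917 ])}
```

View pics/s0.png

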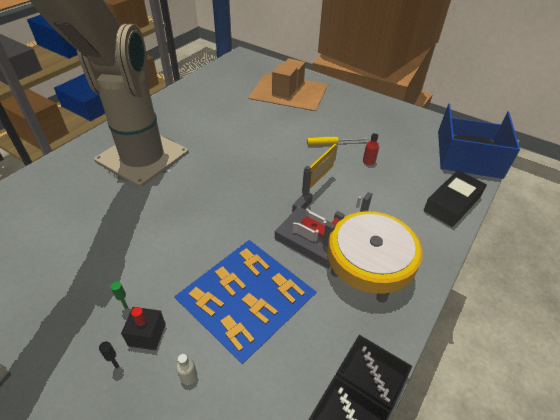

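View pics/t0.png

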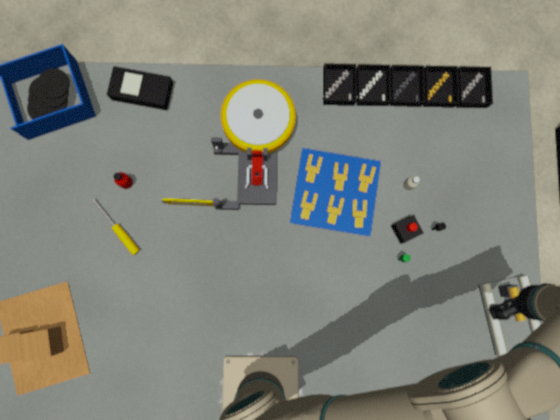

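View pics/w0.png

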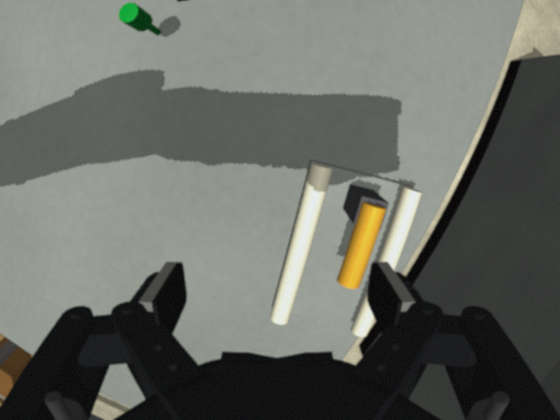

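The scene shows six shims on the blue mat (top 293-380, 150-235), the fixture at about (257,175), the red pin at (413,228), and the open guard at about (195,200). I'll enlarge it.

Run:
```python
from h import *
z=load('t0'); p=z['p']
cv2.imwrite('pics/t0a.png',cv2.resize(p[130:240,285:445],None,fx=5,fy=5,interpolation=cv2.INTER_CUBIC))
cv2.imwrite('pics/t0b.png',cv2.resize(p[130:230,190:300],None,fx=6,fy=6,interpolation=cv2.INTER_CUBIC))
z=load('s0'); p=z['p']
cv2.imwrite('pics/s0b.png',cv2.resize(p[130:290,260:430],None,fx=4.5,fy=3.7,interpolation=cv2.INTER_CUBIC))
```

```text
(no output)
```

View pics/t0a.png

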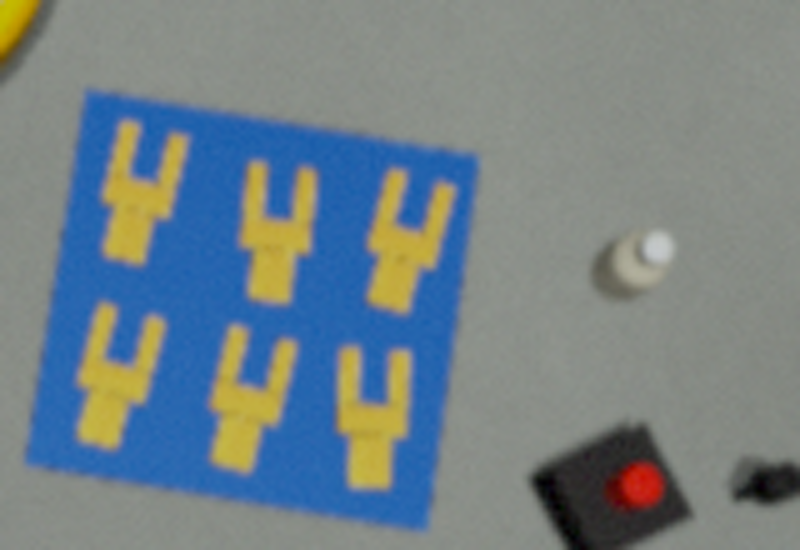

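View pics/t0b.png

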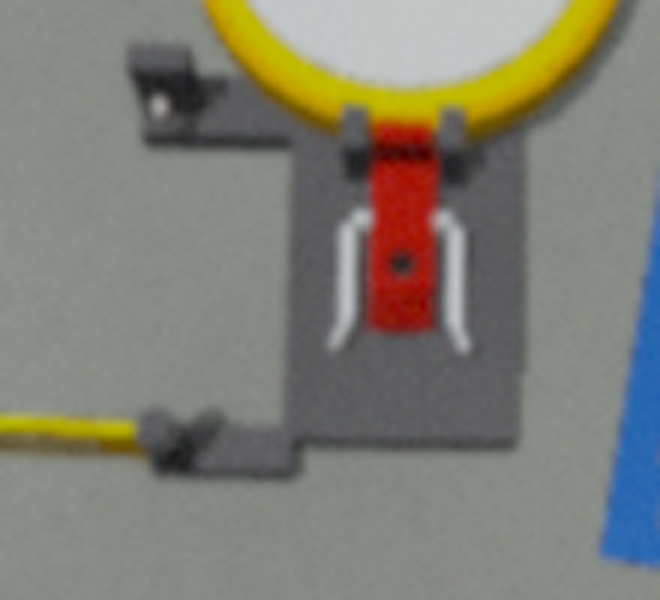

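View pics/s0b.png

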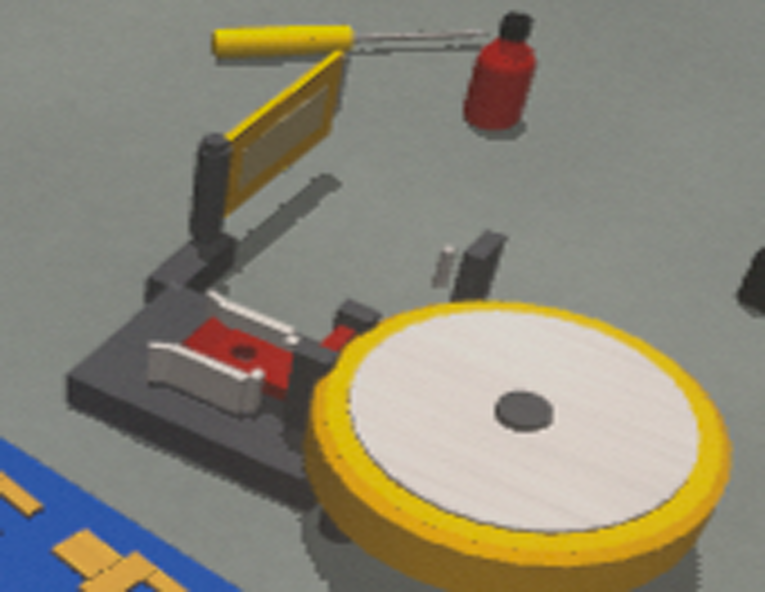

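```bash
cat > shims.py <<'E'
from h import *
def shims(z,zt=9.,roi=None):
    p=z['p']; hsv=cv2.cvtColor(p,cv2.COLOR_BGR2HSV)
    m=cv2.inRange(hsv,(15,110,110),(35,255,255))
    k=cv2.connectedComponentsWithStats(m)
    out=[]
    for i in range(1,k[0]):
        a=k[2][i,4]
        vs,us=np.nonzero(k[1]==i)
        P=np.array([px2w(z,u,v,zt)[:2] for u,v in zip(us,vs)]) if 100<a<5000 else None
        if P is None: continue
        # template fit: model points
        out.append((a,P.mean(0),P,(us.mean(),vs.mean())))
    return out
from scipy.optimize import minimize
def model():
    xs=np.arange(-49.5,50,1.);ys=np.arange(-29.5,30,1.)
    X,Y=np.meshgrid(xs,ys,indexing='ij');A=abs(Y)
    ins=((X>8)&(X<40)&(A>9)&(A<20))|((X>-10)&(X<=8)&(A<20))|((X>-40)&(X<=-10)&(A<12))
    return ins
INS=model().astype(np.float32); SM=cv2.GaussianBlur(INS,(0,0),2.5)
from scipy.ndimage import map_coordinates
def fit(P,th0s=None):
    c=P.mean(0)
    best=None
    def cost(q,):
        x,y,t=q; R=np.array([[np.cos(t),np.sin(t)],[-np.sin(t),np.cos(t)]])
        L=(P-[x,y])@R.T
        return -map_coordinates(SM,[L[:,0]+49.5,L[:,1]+29.5],order=1).mean()
    for t in (np.arange(-np.pi,np.pi,np.pi/6) if th0s is None else th0s):
        r=minimize(cost,[c[0],c[1],t],method='Nelder-Mead',options=dict(xatol=.05,fatol=1e-5,initial_simplex=[[*c,t],[c[0]+8,c[1],t],[c[0],c[1]+8,t],[*c,t+.2]]))
        if best is None or r.fun<best.fun: best=r
    return best.x,best.fun
E
python3 - <<'E'
from shims import *
z=load('t0')
for a,c,P,uv in shims(z):
    if 290<uv[0]<385 and 145<uv[1]<240:
        q,f=fit(P); print(a,np.round(uv),np.round(q[:2],1),round(np.degrees(q[2]),1),round(f,3), len(P))
# mat depth check, fixture
for n,u,v in [('mat',300,215),('plate',245,195),('plate',270,195),('plate',272,160),('foot',257,178),('foot',255,167),('foot',258,166),('drum',240,115),('rack',400,225),('pinhead',413,227.5),('hole',256.7,173.8)]:
    print(n,np.round(px2w(z,u,v),1))
s=load('s0')
E
```

```text
193 [312. 169.] [ 633.  -141.4] -13.8 -0.937 193
191 [340. 177.] [ 610.8 -221.2] -6.2 -0.939 191
192 [365. 179.] [ 606.3 -295.8] -15.7 -0.938 192
191 [307. 206.] [ 525.1 -127.5] -14.8 -0.945 191
192 [334. 211.] [ 512.7 -203.7] -14.7 -0.944 192
201 [359. 214.] [ 503.7 -275.9] -2.7 -0.935 201
mat [ 496.4 -106.4    7.8]
plate [548.4  51.   31.9]
plate [550.4 -19.7  25.5]
plate [651.7 -24.2  27.4]
foot [593.2  17.3  55.1]
foot [624.   23.4  57.5]
foot [627.7  15.1  53.9]
drum [758.8  65.6 103.7]
rack [ 466.4 -383.3   50.9]
pinhead [ 455.1 -406.7   96.6]
hole [615.   19.4   7. ]
```

Run:
```python
from shims import *
z=load('t0');s=load('s0')
def plane(z,us,vs):
    P=np.array([px2w(z,u,v) for u in us for v in vs if z['d'][v,u]>0]);return np.round(np.median(P,0),1),np.round(P.std(0)[2],1),len(P)
print('foot',plane(z,range(253,262),range(165,172)),plane(z,range(253,262),range(176,181)))
print('plateL',plane(z,range(241,246),range(180,200)),'F',plane(z,range(245,275),range(192,201)),'R',plane(z,range(270,275),range(165,200)))
print('drum',plane(z,range(240,276),range(95,107)))
print('rack',plane(z,range(398,404),range(222,236)),'mat',plane(z,range(298,303),range(180,220)))
# crop coords (6x) -> pixel: u=190+(x+.5)/6-.5
f=lambda x,y:(190+(x+.5)/6-.5,130+(y+.5)/6-.5)
for n,x,y,h in [('FL',287,440,30),('FR',517,443,30),('FR',520,373,30),('R2',526,140,30),('L2',292,150,30),('hole',401,263,60),('hinge',155,425,125),('gtip',370,0,60),('stopL',364,216,64),('stopR',436,216,64)]:
    print(n,np.round(px2w(z,*f(x,y),h),1))
g=lambda x,y:(285+(x+.5)/5-.5,130+(y+.5)/5-.5)
print('pinhead',px2w(z,*g(640,486),96),'oiler',px2w(z,*g(657,247),85))
for n,x,y in [('mat',85,92),('mat',478,155),('mat',428,528),('mat',27,463)]: print(n,px2w(z,*g(x,y),3))
gg=lambda x,y:(260+(x+.5)/4.5-.5,130+(y+.5)/3.7-.5)
print('scene hole',px2w(s,*gg(245,352),60),'front corner',px2w(s,*gg(68,378),30))
print('scene foot depth',plane(s,range(307,312),range(220,224)))
```

```text
foot (array([621.1,  17.8,  55.9]), np.float64(2.9), 63) (array([592.9,  17.3,  54.1]), np.float64(4.0), 45)
plateL (array([564.2,  56.9,  31.1]), np.float64(5.8), 100) F (array([546.2,  11.2,  30.4]), np.float64(3.3), 269) R (array([587.4, -24.9,  29.7]), np.float64(3.3), 175)
drum (array([801.1,  18.3, 103.5]), np.float64(2.9), 432)
rack (array([ 456.2, -383.6,   54.9]), np.float64(6.3), 84) mat (array([ 541.5, -106.5,    3.4]), np.float64(3.8), 200)
FL [525.8  72.   30. ]
FR [525.8 -36.2  30. ]
FR [559.2 -37.3  30. ]
R2 [672.1 -39.   30. ]
L2 [665.5  72.5  30. ]
hole [605.2  19.1  60. ]
hinge [517.7 124.5 125. ]
gtip [731.   35.6  60. ]
stopL [626.4  36.5  64. ]
stopR [626.9   3.1  64. ]
pinhead [ 457.03339275 -405.83890571   96.        ] oiler [ 590.88925315 -421.80988948   85.        ]
mat [ 694.69643263 -110.62653833    3.        ]
mat [ 660.56934069 -341.43368009    3.        ]
mat [ 441.07681059 -308.80910385    3.        ]
mat [475.82420441 -78.10714476   3.        ]
scene hole [610.180784    14.15951836  60.        ] front corner [530.13775667 -38.9709974   30.        ]
scene foot depth (array([591.7,  21. ,  53.8]), np.float64(1.6), 20)
```

```bash
cat > plan.py <<'E'
from h import *
from scipy.spatial.transform import Rotation as Ro
import sys,math
def plan(x,y,z,yawdeg):
    s=read_state(); R=Ro.from_euler('xyz',s['tool_rot']); T=Ro.from_euler('ZX',[np.radians(yawdeg),np.pi])
    d=np.array([x,y,z])-s['eef_pos']
    rv=np.degrees((R.inv()*T).as_rotvec())
    print('pos',np.round(s['eef_pos'],1),'yaw',round(np.degrees(s['tool_rot'][2]),2),'d',np.round(d,1),'w',round(s['width'],1),'F',np.round(s['force'],1),'t',s['clock'])
    print('turn first',np.round(rv,1),'then slide in new axes',np.round(T.inv().apply(d),1),'| slide in old axes',np.round(R.inv().apply(d),1))
if __name__=='__main__': plan(*map(float,sys.argv[1:]))
E
python3 plan.py 530 -40 230 -90
```

```text
pos [ 269.5 -591.   230.6] yaw -65.49 d [260.5 551.   -0.6] w 85.5 F [ 0.6  0.7 -0.2] t 0.15
turn first [ 0.   0.1 24.5] then slide in new axes [-551.  -260.5    0.6] | slide in old axes [-393.3 -465.6    1.2]
```

Call:
play_rows([
  {"slide": [0, 0, 0], "turn": [0, 0, 8.2], "hand": 50},
  {"slide": [0, 0, 0], "turn": [0, 0, 8.2], "hand": 50},
  {"slide": [0, 0, 0], "turn": [0, 0, 8.1], "hand": 50},
])

```text
clock: 0.52
eef_pos: [269.6, -591.2, 230.9]
tool_rot: [3.141, 0.001, -1.575]
force: [-0.1, -0.3, -1.3]
width: 49.7
```

```bash
python3 plan.py 530 -40 230 -90
```

```text
pos [ 269.6 -591.2  230.9] yaw -90.26 d [260.4 551.2  -0.9] w 49.7 F [-0.1 -0.3 -1.3] t 0.525
turn first [ 0.   0.  -0.3] then slide in new axes [-551.2 -260.4    0.9] | slide in old axes [-552.3 -257.9    1.3]
```

Call:
play_rows([
  {"slide": [-50, -24, 0], "turn": [0, 0, 0], "hand": 50},
  {"slide": [-50, -24, 0], "turn": [0, 0, 0], "hand": 50},
  {"slide": [-50, -24, 0], "turn": [0, 0, 0], "hand": 50},
  {"slide": [-50, -24, 0], "turn": [0, 0, 0], "hand": 50},
  {"slide": [-50, -24, 0], "turn": [0, 0, 0], "hand": 50},
])

```text
clock: 1.15
eef_pos: [390.3, -339.6, 231.2]
tool_rot: [-3.141, 0.0, -1.571]
force: [1.5, -0.2, -1.0]
width: 49.7
```

Call:
play_rows([
  {"slide": [-50, -24, 0], "turn": [0, 0, 0], "hand": 50},
  {"slide": [-50, -24, 0], "turn": [0, 0, 0], "hand": 50},
  {"slide": [-50, -24, 0], "turn": [0, 0, 0], "hand": 50},
  {"slide": [-50, -24, 0], "turn": [0, 0, 0], "hand": 50},
  {"slide": [-50, -24, 0], "turn": [0, 0, 0], "hand": 50},
])

```text
clock: 1.78
eef_pos: [510.1, -89.7, 231.3]
tool_rot: [-3.142, -0.0, -1.571]
force: [1.4, -0.5, 0.2]
width: 50.3
```

Call:
play_rows([
  {"slide": [-50, -20, 0], "turn": [0, 0, 0], "hand": 50},
  {"slide": [0, 0, 0], "turn": [0, 0, 0], "hand": 50},
  {"slide": [0, 0, 0], "turn": [0, 0, 0], "hand": 50},
])

```text
clock: 2.15
eef_pos: [529.2, -41.9, 231.1]
tool_rot: [3.141, -0.001, -1.57]
force: [0.4, -1.4, -0.2]
width: 49.8
```

```bash
python3 plan.py 530 -40 230 -90
python3 - <<'E'
from h import *
snap('wrist','w1')
c=calibration('wrist');print(-c['R'].T@c['t'])
E
```

```text
pos [529.2 -41.9 231.1] yaw -89.98 d [ 0.8  1.9 -1.1] w 49.8 F [ 0.4 -1.4 -0.2] t 2.15
turn first [ 0.1 -0.   0. ] then slide in new axes [-1.9 -0.8  1.1] | slide in old axes [-1.9 -0.8  1.1]
[601.32535803 -42.94472352 374.28870512]
```

View pics/w1.png

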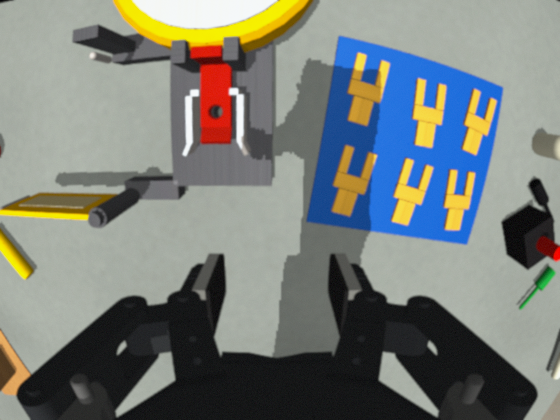

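The wrist view shows the fixture (hole at 216,112), six shims on the mat, and the rack and red pin at (550,245). I'll measure with the fisheye model.

```bash
cat >> shims.py <<'E'
def fx(z,u,v,h):
    q=cv2.fisheye.undistortPoints(np.array([[[u,v]]],float),z['K'],np.zeros(4))[0,0]
    R,t=z['R'],z['t'];C=-R.T@t;r=R.T@np.array([q[0],q[1],1.])
    return C+r*(h-C[2])/r[2]
def wshims(z,zt=9.,lo=100):
    hsv=cv2.cvtColor(z['p'],cv2.COLOR_BGR2HSV)
    m=cv2.inRange(hsv,(13,110,60),(28,255,255))
    k=cv2.connectedComponentsWithStats(m);out=[]
    for i in range(1,k[0]):
        a=k[2][i,4]
        if not lo<a<9000: continue
        vs,us=np.nonzero(k[1]==i)
        P=np.array([fx(z,u,v,zt)[:2] for u,v in zip(us,vs)])
        q,f=fit(P); out.append((a,(int(us.mean()),int(vs.mean())),np.round(q[:2],1),round(np.degrees(q[2]),1),round(f,3)))
    return out
E
python3 - <<'E'
from shims import *
z=load('w1')
for o in wshims(z,lo=600): print(*o)
cv2.imwrite('pics/w1b.png',cv2.resize(z['p'][20:220,80:290],None,fx=3.8,fy=3,interpolation=cv2.INTER_CUBIC))
E
```

```text
859 (159, 31) [716.8 105. ] 37.4 -0.537
1369 (273, 27) [696.8 -42.3] -70.8 -0.714
1472 (364, 90) [ 633.3 -143.4] -13.8 -0.884
1235 (426, 114) [ 611.4 -222.9] -6.5 -0.879
1005 (476, 123) [ 606.9 -297.4] -15.9 -0.867
1403 (350, 182) [ 525.9 -129.4] -15.3 -0.883
1188 (408, 193) [ 513.4 -205.5] -14.3 -0.878
987 (456, 200) [ 504.4 -277.5] -3.2 -0.864
1396 (56, 206) [501.4 214.6] 93.6 -0.345
1132 (10, 368) [178.4 513. ] 184.1 -0.172
```

View pics/w1b.png

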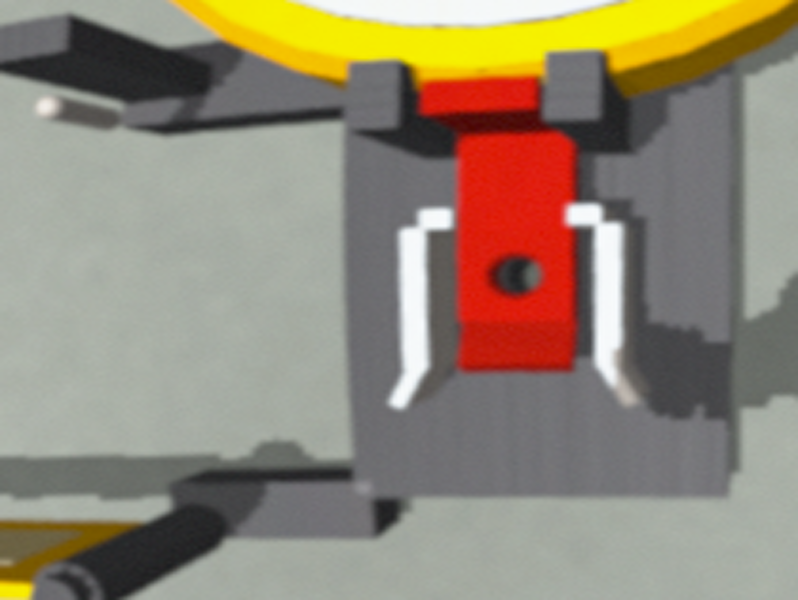

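Run:
```python
from shims import *
z=load('w1')
f=lambda x,y:(80+(x+.5)/3.8-.5,20+(y+.5)/3-.5)
for n,x,y,h in [('FL',357,491,30),('FR',730,496,30),('R',740,110,30),('L',346,150,30),('hole',516,275,56),('footFL',460,322,56),('footFR',576,321,56),('footBL',459,140,56),('footBR',577,140,56),('stopLin',452,218,64),('stopRin',566,213,64),('stopLfront',420,229,64),('stopRfront',600,224,64),('guideLin',425,366,64),('guideRin',597,360,64),('flL',392,408,64),('flR',630,404,64),('hinge',66,583,125)]:
    print(n,np.round(fx(z,*f(x,y),h)[:2],1))
```

```text
FL [528.8  72. ]
FR [526. -38.]
R [664.1 -40.9]
L [654.9  70.4]
hole [606.   16.5]
footFL [591.   31.7]
footFR [590.4   1.1]
footBL [651.8  31.1]
footBR [6.502e+02 3.000e-01]
stopLin [625.1  31.2]
stopRin [625.3   2.1]
stopLfront [622.   39.6]
stopRfront [621.5  -6.4]
guideLin [577.3  39.5]
guideRin [578.   -5.2]
flL [563.8  49.1]
flR [563.7 -13.3]
hinge [522.5 117.9]
```

```bash
python3 plan.py 497 -121.5 60 -105.3
```

```text
pos [529.  -42.7 231.2] yaw -90.08 d [ -32.   -78.8 -171.2] w 50.0 F [-0.  -0.8  0.2] t 2.2
turn first [ 0.  -0.1 15.2] then slide in new axes [ 84.5  10.1 171.2] | slide in old axes [ 78.7  31.7 171.3]
```

Call:
play_rows([
  {"slide": [40, 16, 20], "turn": [0, 0, 0], "hand": 40},
  {"slide": [39.6, 16.2, 30], "turn": [0, 0, 0], "hand": 40},
  {"slide": [0, 0, 30], "turn": [0, 0, 7.6], "hand": 40},
  {"slide": [0, 0, 40], "turn": [0, 0, 7.7], "hand": 40},
  {"slide": [0, 0, 50], "turn": [0, 0, 0], "hand": 40},
])

```text
clock: 2.82
eef_pos: [497.7, -123.4, 61.0]
tool_rot: [-3.139, -0.001, -1.842]
force: [-0.2, 0.2, 0.0]
width: 39.7
```

```bash
python3 plan.py 497 -121.5 60 -105.3;  python3 - <<'E'
from shims import *
snap('wrist','w2');z=load('w2')
for o in wshims(z,lo=600): print(*o)
E
```

```text
pos [ 497.7 -123.4   61. ] yaw -105.55 d [-0.7  1.9 -1. ] w 39.7 F [-0.2  0.2  0. ] t 2.825
turn first [-0.2 -0.1 -0.2] then slide in new axes [-1.6  1.2  1. ] | slide in old axes [-1.6  1.2  1. ]
1209 (15, 16) [704.   28.8] 76.1 -0.915
2997 (247, 29) [ 625.  -141.3] -11.5 -0.931
3512 (383, 36) [ 604.3 -217.3] -6.0 -0.921
2424 (477, 32) [ 600.2 -288.4] -15.3 -0.908
3360 (482, 162) [ 502.2 -270.5] -2.8 -0.866
4629 (391, 174) [ 510.7 -201.4] -14.1 -0.887
5051 (273, 187) [ 522.3 -128.3] -15.3 -0.896
```

View pics/w2.png

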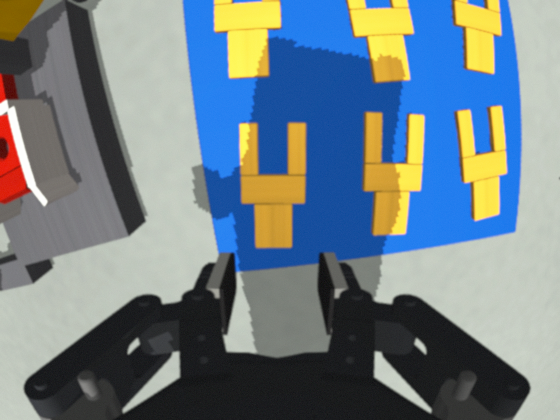

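Call:
play_rows([
  {"slide": [-1.4, 1.6, 30], "turn": [0, 0, 0], "hand": 40},
  {"slide": [0, 0, 18], "turn": [0, 0, 0], "hand": 40},
  {"slide": [0, 0, 8], "turn": [0, 0, 0], "hand": 40},
  {"slide": [0, 0, 0], "turn": [0, 0, 0], "hand": 40},
])

```text
clock: 3.38
eef_pos: [496.1, -120.1, 5.7]
tool_rot: [-3.142, -0.0, -1.839]
force: [0.1, -0.6, 0.1]
width: 40.3
```

```bash
python3 plan.py 496 -121.5 4 -105.3;  python3 - <<'E'
from shims import *
snap('wrist','w3');snap('scene','s3');z=load('s3')
cv2.imwrite('pics/s3b.png',cv2.resize(z['p'][200:330,160:330],None,fx=4.5,fy=4.5,interpolation=cv2.INTER_CUBIC))
E
```

```text
pos [ 496.1 -120.1    5.7] yaw -105.37 d [-0.1 -1.4 -1.7] w 40.3 F [ 0.1 -0.6  0.1] t 3.375
turn first [-0.  -0.  -0.1] then slide in new axes [ 1.4 -0.3  1.7] | slide in old axes [ 1.4 -0.3  1.7]
```

View pics/w3.png

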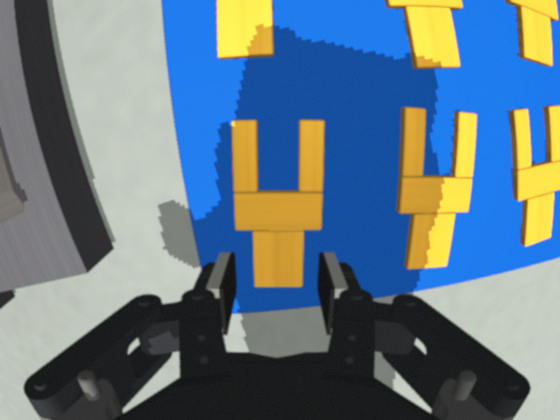

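View pics/s3b.png

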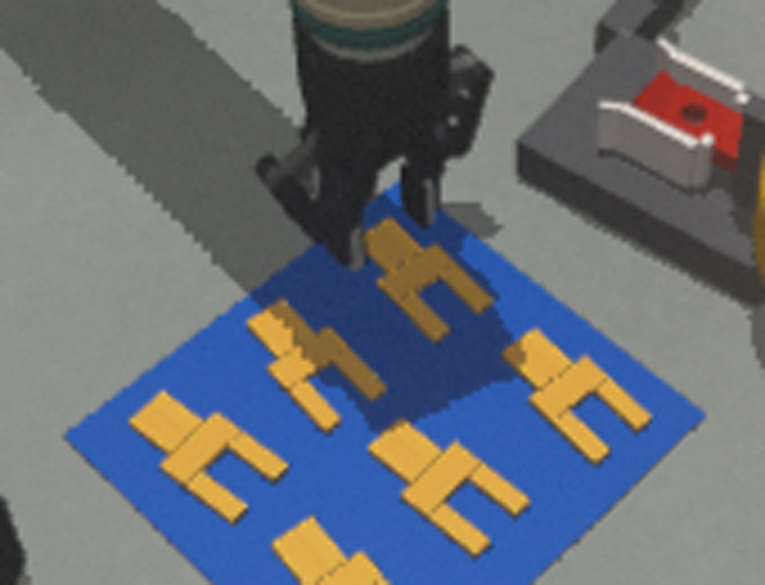

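Call:
play_rows([
  {"slide": [0, 0, 1.5], "turn": [0, 0, 0], "hand": 30},
  {"slide": [0, 0, 0], "turn": [0, 0, 0], "hand": 15},
  {"slide": [0, 0, 0], "turn": [0, 0, 0], "hand": 15},
  {"slide": [0, 0, 0], "turn": [0, 0, 0], "hand": 15},
])

```text
clock: 3.98
eef_pos: [496.6, -119.3, 4.7]
tool_rot: [-3.14, 0.0, -1.838]
force: [-0.9, -0.3, 4.6]
width: 21.5
```

Run:
```python
from shims import *
s=read_state();z={k:np.array(v) for k,v in calibration('wrist').items()}
from scipy.spatial.transform import Rotation as Ro
R=Ro.from_euler('xyz',s['tool_rot']).as_matrix()
p,d=snap('wrist','w4')
rv,_=cv2.Rodrigues(z['R'])
for q in [(0,0,0),(12,0,0),(-12,0,0),(12,-11,0),(12,11,0)]:
    X=s['eef_pos']+R@np.array(q,float)
    uv=cv2.fisheye.projectPoints(X.reshape(1,1,3),rv,z['t'].reshape(3,1),z['K'],np.zeros(4))[0][0,0]
    print(q,np.round(uv,1))
```

```text
(0, 0, 0) [275.8 267.3]
(12, 0, 0) [300.2 267.2]
(-12, 0, 0) [251.4 267.1]
(12, -11, 0) [300.8 246.7]
(12, 11, 0) [299.5 286.5]
```

View pics/w4.png

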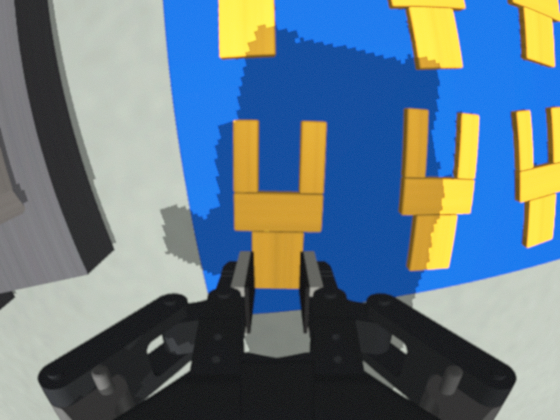

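Call:
play_rows([
  {"slide": [0, 0, 0], "turn": [0, 0, 0], "hand": 15},
  {"slide": [0, 0, -5], "turn": [0, 0, 0], "hand": 15},
  {"slide": [0, 0, -20], "turn": [0, 0, 0], "hand": 15},
  {"slide": [0, 0, -20], "turn": [0, 0, 0], "hand": 15},
  {"slide": [0, 0, 0], "turn": [0, 0, 0], "hand": 15},
])

```text
clock: 4.65
eef_pos: [497.3, -119.4, 50.1]
tool_rot: [-3.139, 0.0, -1.837]
force: [0.4, 0.0, -1.1]
width: 21.3
```

```bash
python3 plan.py 552 18 60 -90
python3 - <<'E'
from h import *
snap('wrist','w5');snap('scene','s5');z=load('s5')
cv2.imwrite('pics/s5b.png',cv2.resize(z['p'][180:330,160:330],None,fx=4.5,fy=3.9,interpolation=cv2.INTER_CUBIC))
E
```

```text
pos [ 497.3 -119.4   50.1] yaw -105.28 d [ 54.7 137.4   9.9] w 21.3 F [ 0.4  0.  -1.1] t 4.65
turn first [ -0.2  -0.  -15.3] then slide in new axes [-137.4  -54.7   -9.9] | slide in old axes [-146.9  -16.6   -9.8]
```

View pics/w5.png

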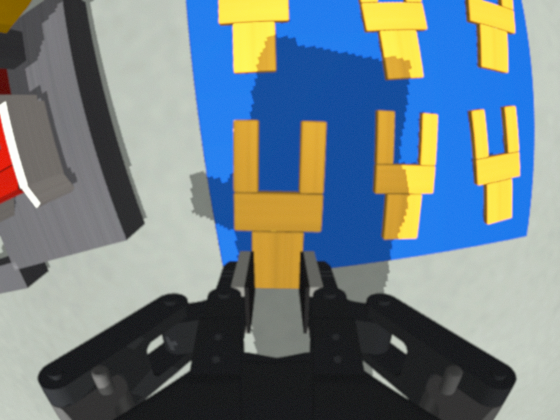

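View pics/s5b.png

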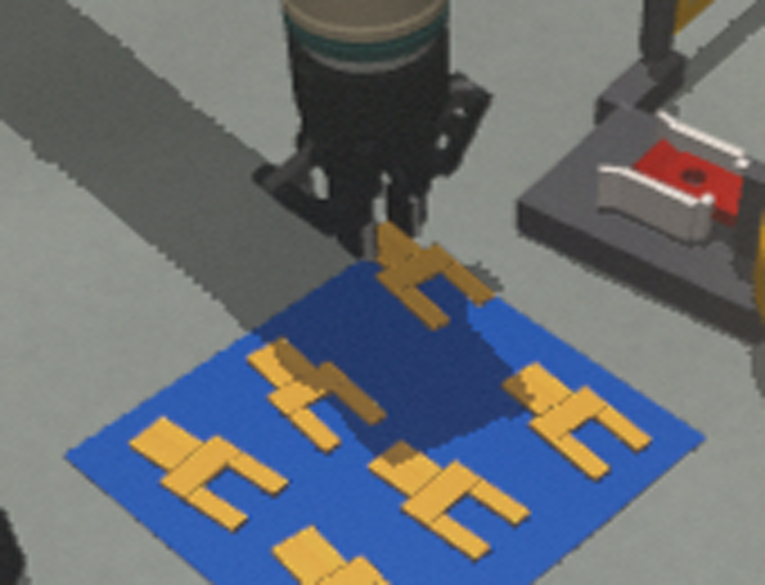

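```bash
python3 plan.py 483 19.1 60 -90.9
```

```text
pos [ 496.2 -119.    48.7] yaw -105.27 d [-13.2 138.1  11.3] w 21.7 F [ 0.5 -0.1  0.5] t 4.75
turn first [ -0.    0.  -14.4] then slide in new axes [-137.9   15.4  -11.3] | slide in old axes [-129.8   49.1  -11.3]
```

Call:
play_rows([
  {"slide": [0, 0, -10], "turn": [0, 0, -7.2], "hand": 15},
  {"slide": [0, 0, 0], "turn": [0, 0, -7.2], "hand": 15},
  {"slide": [-46, 5, 0], "turn": [0, 0, 0], "hand": 15},
  {"slide": [-46, 5, 0], "turn": [0, 0, 0], "hand": 15},
  {"slide": [-46, 5, 0], "turn": [0, 0, 0], "hand": 15},
])

```text
clock: 5.38
eef_pos: [482.6, 20.2, 57.9]
tool_rot: [3.14, -0.0, -1.587]
force: [1.5, -0.1, -0.3]
width: 21.6
```

Call:
play_rows([
  {"slide": [0, 0, 0], "turn": [0, 0, 0], "hand": 15},
  {"slide": [0, 0, 0], "turn": [0, 0, 0], "hand": 15},
])

```text
clock: 5.62
eef_pos: [483.1, 18.5, 58.2]
tool_rot: [3.141, -0.001, -1.586]
force: [-0.4, -0.7, -0.8]
width: 21.6
```

```bash
python3 plan.py 483 19.1 34 -90.9
python3 - <<'E'
from h import *
snap('wrist','w6')
E
```

```text
pos [483.1  18.5  58.2] yaw -90.88 d [ -0.1   0.6 -24.2] w 21.6 F [-0.4 -0.7 -0.8] t 5.625
turn first [ 0.1 -0.   0. ] then slide in new axes [-0.6  0.1 24.2] | slide in old axes [-0.6  0.  24.2]
```

View pics/w6.png

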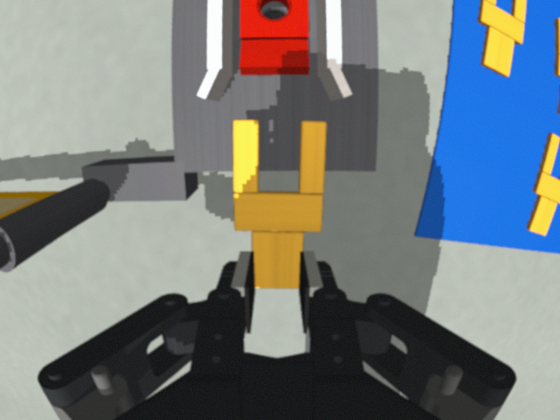

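Run:
```python
from shims import *
z=load('w6')
for n,u,v,h in [('hole',273.5,9,56),('fl',241,38,56),('fr',308,38,56),('plateL',174,170,30),('plateR',376,169,30),('guideRin',326.5,66,64),('guideLin',222,66,64),('noseL',233,122,62),('noseR',326,122,62),('tabL',252,232,62),('tabR',303,232,62),('tabEnd',277.5,288,62),('FlaL',200,96,64),('FlaR',350,96,64)]:
    print(n,np.round(fx(z,u,v,h)[:2],1))
```

```text
hole [604.7  16.9]
fl [591.1  31.4]
fr [590.6   1.9]
plateL [527.8  73.3]
plateR [526.6 -38. ]
guideRin [576.5  -4.9]
guideLin [577.3  38.8]
noseL [553.   34.9]
noseR [552.4  -4.8]
tabL [503.2  28.4]
tabR [502.8   5. ]
tabEnd [473.4  17.1]
FlaL [564.9  48.5]
FlaR [563.9 -14.8]
```

Call:
play_rows([
  {"slide": [-2, 0, 12], "turn": [0, 0, 0], "hand": 15},
  {"slide": [0, 0, 11.5], "turn": [0, 0, 0], "hand": 15},
  {"slide": [0, -20, 0], "turn": [0, 0, 0], "hand": 15},
  {"slide": [0, -20, 0], "turn": [0, 0, 0], "hand": 15},
  {"slide": [0, 0, 0], "turn": [0, 0, 0], "hand": 15},
])

```text
clock: 6.3
eef_pos: [524.5, 19.8, 34.5]
tool_rot: [-3.141, -0.0, -1.587]
force: [0.8, -0.3, -0.6]
width: 21.4
```

```bash
python3 plan.py 552 18 34 -90.9
python3 - <<'E'
from h import *
snap('wrist','w7');z=load('w7')
E
```

```text
pos [524.5  19.8  34.5] yaw -90.95 d [27.5 -1.8 -0.5] w 21.4 F [ 0.8 -0.3 -0.6] t 6.3
turn first [-0.1 -0.  -0. ] then slide in new axes [  1.4 -27.5   0.5] | slide in old axes [  1.4 -27.5   0.6]
```

View pics/w7.png

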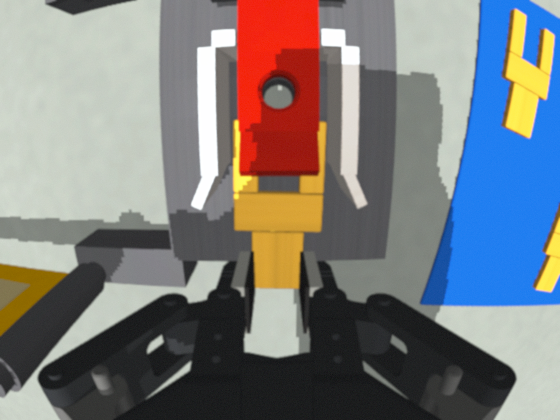

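Call:
play_rows([
  {"slide": [0, -12, 1], "turn": [0, 0, 0], "hand": 15},
  {"slide": [0, -12, 0.5], "turn": [0, 0, 0], "hand": 15},
  {"slide": [0, -3, 0], "turn": [0, 0, 0], "hand": 15},
  {"slide": [0, -2, 0], "turn": [0, 0, 0], "hand": 15},
  {"slide": [0, 0, 0], "turn": [0, 0, 0], "hand": 15},
])

```text
clock: 6.98
eef_pos: [551.3, 19.9, 33.6]
tool_rot: [3.14, -0.0, -1.586]
force: [-2.7, -0.4, -0.6]
width: 21.3
```

Call:
play_rows([
  {"slide": [0, -2, 0], "turn": [0, 0, 0], "hand": 15},
  {"slide": [0, -1, 0], "turn": [0, 0, 0], "hand": 15},
  {"slide": [0, 0, 0], "turn": [0, 0, 0], "hand": 15},
])

```text
clock: 7.35
eef_pos: [551.5, 19.7, 33.1]
tool_rot: [3.134, -0.0, -1.586]
force: [-7.4, -0.1, 1.9]
width: 21.0
```

Run:
```python
from h import *
snap('wrist','w8')
```

View pics/w8.png

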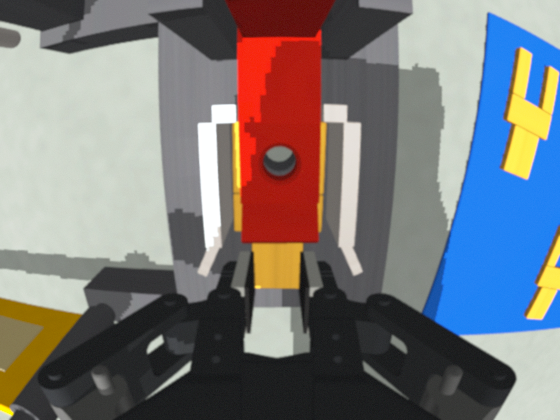

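Call:
play_rows([
  {"slide": [0, 3, 0], "turn": [0, 0, 0], "hand": 34},
  {"slide": [0, 1, 0], "turn": [0, 0, 0], "hand": 34},
  {"slide": [0, 0, -10], "turn": [0, 0, 0], "hand": 34},
  {"slide": [0, 20, -20], "turn": [0, 0, 0], "hand": 34},
  {"slide": [0, 40, -10], "turn": [0, 0, 0], "hand": 34},
])

```text
clock: 8.02
eef_pos: [493.9, 21.0, 75.4]
tool_rot: [-3.136, 0.0, -1.587]
force: [-0.4, -0.4, 0.7]
width: 33.9
```

```bash
python3 plan.py 485 -196 50 -104.3
python3 - <<'E'
from shims import *
snap('wrist','w9');z=load('w9')
for n,x in [('l',0)]: pass
E
```

```text
pos [493.9  21.   75.4] yaw -90.9 d [  -8.9 -217.   -25.4] w 33.9 F [-0.4 -0.4  0.7] t 8.025
turn first [-0.3  0.1 13.4] then slide in new axes [212.4 -44.9  25.4] | slide in old axes [217.1   5.7  25.3]
```

View pics/w9.png

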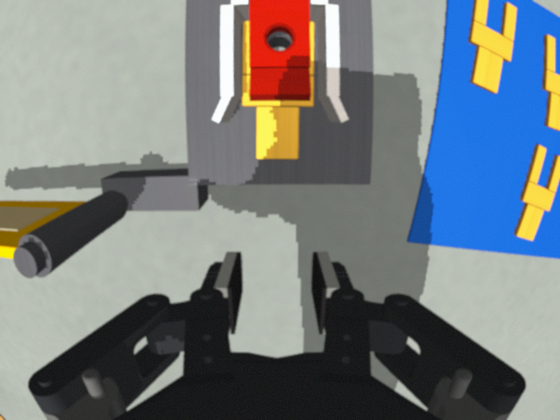

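Call:
play_rows([
  {"slide": [50, 2, 0], "turn": [0, 0, 0], "hand": 40},
  {"slide": [55, 2, 0], "turn": [0, 0, 0], "hand": 40},
  {"slide": [56, 1, 0], "turn": [0, 0, 0], "hand": 40},
  {"slide": [56, 1, 0], "turn": [0, 0, 6.7], "hand": 40},
  {"slide": [0, 0, 15], "turn": [0, 0, 6.7], "hand": 40},
])

```text
clock: 8.7
eef_pos: [483.0, -203.5, 60.5]
tool_rot: [-3.135, -0.004, -1.833]
force: [0.2, 1.4, -0.1]
width: 39.9
```

Call:
play_rows([
  {"slide": [0, 0, 0], "turn": [0, 0, 0], "hand": 40},
])

```text
clock: 8.82
eef_pos: [481.8, -196.5, 58.7]
tool_rot: [3.141, -0.0, -1.82]
force: [-0.0, -0.0, 0.3]
width: 40.1
```

```bash
python3 plan.py 484 -196.4 4 -104.3
python3 - <<'E'
from shims import *
snap('wrist','w10')
E
```

```text
pos [ 481.8 -196.5   58.7] yaw -104.3 d [  2.2   0.1 -54.7] w 40.1 F [-0.  -0.   0.3] t 8.825
turn first [ 0. -0.  0.] then slide in new axes [-0.6 -2.1 54.7] | slide in old axes [-0.6 -2.1 54.7]
```

View pics/w10.png

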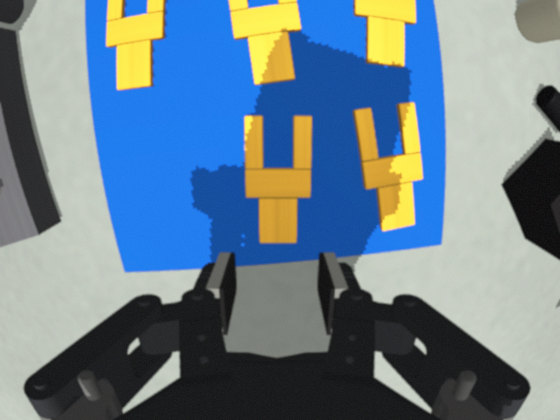

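Call:
play_rows([
  {"slide": [-0.5, -2, 30], "turn": [0, 0, 0], "hand": 40},
  {"slide": [0, 0, 18], "turn": [0, 0, 0], "hand": 40},
  {"slide": [0, 0, 6], "turn": [0, 0, 0], "hand": 32},
  {"slide": [0, 0, 0], "turn": [0, 0, 0], "hand": 15},
  {"slide": [0, 0, 0], "turn": [0, 0, 0], "hand": 15},
])

```text
clock: 9.5
eef_pos: [484.5, -196.1, 5.4]
tool_rot: [-3.141, -0.0, -1.82]
force: [1.4, -0.3, -0.7]
width: 21.4
```

Call:
play_rows([
  {"slide": [0, 0, 0], "turn": [0, 0, 0], "hand": 15},
  {"slide": [0, 0, 0], "turn": [0, 0, 0], "hand": 15},
  {"slide": [0, 0, -5], "turn": [0, 0, 0], "hand": 15},
  {"slide": [0, 0, -25], "turn": [0, 0, 0], "hand": 15},
  {"slide": [0, 0, -28], "turn": [0, 0, 0], "hand": 15},
])

```text
clock: 10.12
eef_pos: [483.8, -195.9, 63.5]
tool_rot: [3.141, 0.0, -1.82]
force: [0.0, -0.6, -1.1]
width: 21.1
```

```bash
python3 plan.py 483 20.5 60 -90.9
python3 - <<'E'
from shims import *
snap('wrist','w11')
E
```

```text
pos [ 483.8 -195.9   63.5] yaw -104.29 d [ -0.8 216.4  -3.5] w 21.1 F [ 0.  -0.6 -1.1] t 10.125
turn first [  0.    0.  -13.4] then slide in new axes [-216.4    4.2    3.5] | slide in old axes [-209.5   54.2    3.5]
```

View pics/w11.png

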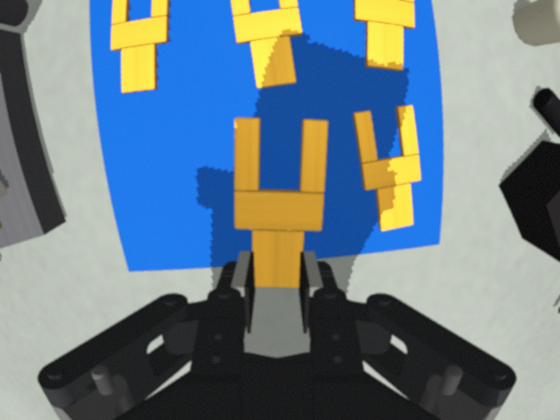

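Call:
play_rows([
  {"slide": [0, 0, 0], "turn": [0, 0, -6.7], "hand": 15},
  {"slide": [0, 0, 0], "turn": [0, 0, -6.7], "hand": 15},
  {"slide": [-54, 1, 0], "turn": [0, 0, 0], "hand": 15},
  {"slide": [-54, 1, 0], "turn": [0, 0, 0], "hand": 15},
  {"slide": [-54, 1, 0], "turn": [0, 0, 0], "hand": 15},
])

```text
clock: 10.8
eef_pos: [483.7, -32.6, 63.0]
tool_rot: [-3.141, 0.0, -1.587]
force: [1.3, -0.3, 0.0]
width: 21.3
```

Call:
play_rows([
  {"slide": [-54, 1, 0], "turn": [0, 0, 0], "hand": 15},
  {"slide": [0, 0, 0], "turn": [0, 0, 0], "hand": 15},
  {"slide": [0, 0, 0], "turn": [0, 0, 0], "hand": 15},
])

```text
clock: 11.18
eef_pos: [483.5, 19.7, 63.0]
tool_rot: [-3.141, -0.001, -1.586]
force: [0.6, 0.2, -0.4]
width: 21.0
```

```bash
python3 plan.py 483 20 40 -90.9
python3 - <<'E'
from shims import *
snap('wrist','w12');z=load('w12')
E
```

```text
pos [483.5  19.7  63. ] yaw -90.86 d [ -0.5   0.3 -23. ] w 21.0 F [ 0.6  0.2 -0.4] t 11.175
turn first [-0. -0.  0.] then slide in new axes [-0.3  0.5 23. ] | slide in old axes [-0.3  0.5 23. ]
```

View pics/w12.png

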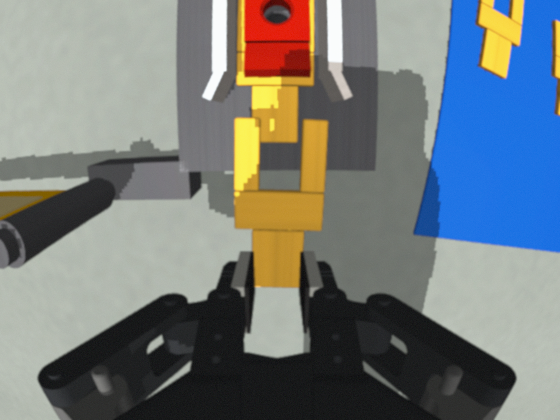

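Call:
play_rows([
  {"slide": [-0.8, 0, 12], "turn": [0, 0, 0], "hand": 15},
  {"slide": [0, 0, 10.5], "turn": [0, 0, 0], "hand": 15},
  {"slide": [0, -20, 0], "turn": [0, 0, 0], "hand": 15},
  {"slide": [0, -20, 0], "turn": [0, 0, 0], "hand": 15},
  {"slide": [0, 0, 0], "turn": [0, 0, 0], "hand": 15},
])

```text
clock: 11.85
eef_pos: [524.6, 19.5, 39.5]
tool_rot: [-3.141, -0.0, -1.588]
force: [-1.6, 0.4, -0.9]
width: 21.5
```

```bash
python3 plan.py 551.5 20 40 -90.9
python3 - <<'E'
from shims import *
snap('wrist','w13');z=load('w12')
E
```

```text
pos [524.6  19.5  39.5] yaw -90.96 d [26.9  0.5  0.5] w 21.5 F [-1.6  0.4 -0.9] t 11.85
turn first [-0.1 -0.  -0.1] then slide in new axes [ -1.  -26.9  -0.5] | slide in old axes [ -1.  -26.9  -0.4]
```

View pics/w13.png

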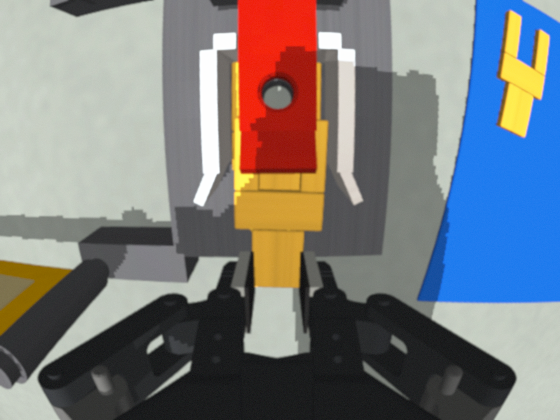

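Call:
play_rows([
  {"slide": [-1, -12, 0.5], "turn": [0, 0, 0], "hand": 15},
  {"slide": [0, -12, 0.5], "turn": [0, 0, 0], "hand": 15},
  {"slide": [0, -3, 0], "turn": [0, 0, 0], "hand": 15},
  {"slide": [0, -3, 0], "turn": [0, 0, 0], "hand": 15},
  {"slide": [0, 0, 0], "turn": [0, 0, 0], "hand": 15},
])

```text
clock: 12.52
eef_pos: [550.5, 20.7, 38.7]
tool_rot: [3.136, -0.0, -1.586]
force: [-4.9, -0.1, 0.6]
width: 21.5
```

Call:
play_rows([
  {"slide": [0, -2, 0], "turn": [0, 0, 0], "hand": 15},
  {"slide": [0, -1, 0], "turn": [0, 0, 0], "hand": 15},
  {"slide": [0, 0, 0], "turn": [0, 0, 0], "hand": 15},
])

```text
clock: 12.9
eef_pos: [550.6, 20.6, 38.2]
tool_rot: [3.13, -0.0, -1.586]
force: [-8.6, -0.2, 1.0]
width: 21.2
```

Run:
```python
from h import *
snap('wrist','w14')
```

```text
(no output)
```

View pics/w14.png

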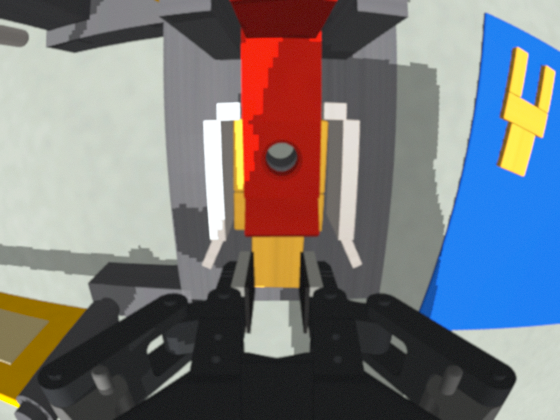

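Call:
play_rows([
  {"slide": [0, 3, 0], "turn": [0, 0, 0], "hand": 34},
  {"slide": [0, 2, 0], "turn": [0, 0, 0], "hand": 34},
  {"slide": [0, 0, -10], "turn": [0, 0, 0], "hand": 34},
  {"slide": [0, 20, -20], "turn": [0, 0, 0], "hand": 34},
  {"slide": [0, 40, -10], "turn": [0, 0, 0], "hand": 34},
])

```text
clock: 13.58
eef_pos: [494.0, 21.7, 81.0]
tool_rot: [-3.136, 0.0, -1.587]
force: [-0.5, 0.7, -0.6]
width: 33.7
```

```bash
python3 plan.py 485 -196 50 -104.3
python3 - <<'E'
from shims import *
snap('top','t15');snap('wrist','w15');z=load('t15')
for a,c,P,uv in shims(z):
    if 230<uv[0]<385 and 145<uv[1]<240:
        q,f=fit(P); print(a,np.round(uv),np.round(q[:2],1),round(np.degrees(q[2]),1),round(f,3), len(P))
E
```

```text
pos [494.   21.7  81. ] yaw -90.9 d [  -9.  -217.7  -31. ] w 33.7 F [-0.5  0.7 -0.6] t 13.575
turn first [-0.3  0.1 13.4] then slide in new axes [213.2 -45.1  31. ] | slide in old axes [217.8   5.7  30.9]
189 [312. 169.] [ 632.9 -141.2] -13.7 -0.941 189
190 [340. 177.] [ 610.9 -221.2] -6.2 -0.94 190
193 [365. 179.] [ 606.3 -295.7] -15.9 -0.937 193
201 [359. 214.] [ 503.7 -275.7] -3.1 -0.935 201
```

View pics/w15.png

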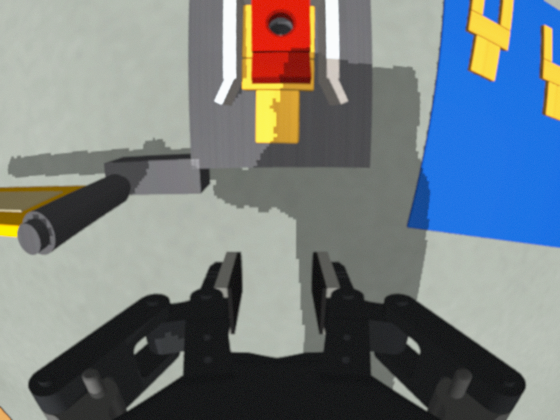

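```bash
python3 plan.py 604.1 -134.2 60 -103.7
```

```text
pos [487.5  21.8  80.7] yaw -90.89 d [ 116.6 -156.   -20.7] w 34.2 F [ 0.7 -0.3 -0.9] t 13.675
turn first [ 0.2 -0.  12.8] then slide in new axes [ 123.9 -150.2   20.7] | slide in old axes [ 154.1 -119.1   20.3]
```

Call:
play_rows([
  {"slide": [50, 0, 0], "turn": [0, 0, 0], "hand": 40},
  {"slide": [50, -36, 0], "turn": [0, 0, 0], "hand": 40},
  {"slide": [54, -36, 0], "turn": [0, 0, 0], "hand": 40},
  {"slide": [0, -36, 0], "turn": [0, 0, 6.4], "hand": 40},
  {"slide": [0, 0, 20], "turn": [0, 0, 6.4], "hand": 40},
])

```text
clock: 14.3
eef_pos: [601.7, -133.6, 61.3]
tool_rot: [-3.132, 0.001, -1.814]
force: [-0.2, 1.6, -0.3]
width: 39.8
```

Call:
play_rows([
  {"slide": [0, 0, 0], "turn": [0, 0, 0], "hand": 40},
  {"slide": [0, 0, 0], "turn": [0, 0, 0], "hand": 40},
])

```text
clock: 14.55
eef_pos: [596.0, -132.0, 59.9]
tool_rot: [-3.141, -0.0, -1.808]
force: [0.0, 0.2, -0.2]
width: 40.3
```

```bash
python3 plan.py 604.1 -134.2 5 -103.7;python3 - <<'E'
from shims import *
snap('wrist','w16')
E
```

```text
pos [ 596.  -132.    59.9] yaw -103.58 d [  8.1  -2.2 -54.9] w 40.3 F [ 0.   0.2 -0.2] t 14.55
turn first [-0.  -0.   0.1] then slide in new axes [ 0.2 -8.4 54.9] | slide in old axes [ 0.2 -8.4 54.9]
```

View pics/w16.png

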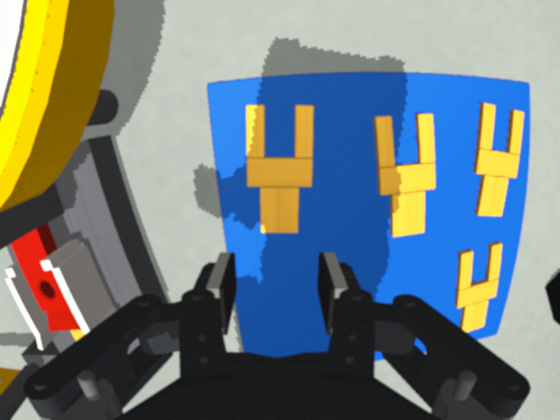

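Call:
play_rows([
  {"slide": [0.2, -8.3, 30], "turn": [0, 0, 0], "hand": 40},
  {"slide": [0, 0, 18], "turn": [0, 0, 0], "hand": 40},
  {"slide": [0, 0, 6.5], "turn": [0, 0, 0], "hand": 32},
  {"slide": [0, 0, 0], "turn": [0, 0, 0], "hand": 15},
  {"slide": [0, 0, 0], "turn": [0, 0, 0], "hand": 15},
])

```text
clock: 15.22
eef_pos: [604.2, -134.2, 5.5]
tool_rot: [-3.141, 0.0, -1.81]
force: [-0.5, 0.3, -0.2]
width: 21.3
```

Call:
play_rows([
  {"slide": [0, 0, 0], "turn": [0, 0, 0], "hand": 15},
  {"slide": [0, 0, 0], "turn": [0, 0, 0], "hand": 15},
  {"slide": [0, 0, -5], "turn": [0, 0, 0], "hand": 15},
  {"slide": [0, 0, -30], "turn": [0, 0, 0], "hand": 15},
  {"slide": [0, 0, -35], "turn": [0, 0, 0], "hand": 15},
])

```text
clock: 15.85
eef_pos: [603.3, -134.0, 75.3]
tool_rot: [3.14, -0.0, -1.81]
force: [-0.1, -0.5, -0.2]
width: 21.2
```

```bash
python3 plan.py 483 20.5 66 -90.9
python3 - <<'E'
from shims import *
snap('wrist','w17')
E
```

```text
pos [ 603.3 -134.    75.3] yaw -103.69 d [-120.3  154.5   -9.3] w 21.2 F [-0.1 -0.5 -0.2] t 15.85
turn first [  0.1   0.  -12.8] then slide in new axes [-152.6  122.7    9.3] | slide in old axes [-121.7  153.5    9.5]
```

View pics/w17.png

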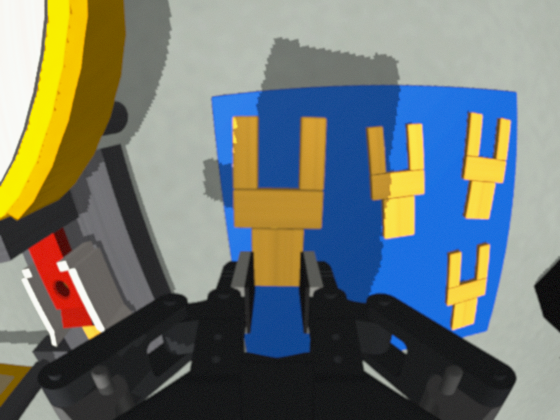

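Call:
play_rows([
  {"slide": [0, 50, 0], "turn": [0, 0, 0], "hand": 15},
  {"slide": [0, 50, 0], "turn": [0, 0, -6.4], "hand": 15},
  {"slide": [0, 40, 0], "turn": [0, 0, -6.4], "hand": 15},
  {"slide": [-50, 0, 0], "turn": [0, 0, 0], "hand": 15},
  {"slide": [-50, 0, 0], "turn": [0, 0, 0], "hand": 15},
])

```text
clock: 16.52
eef_pos: [468.8, -5.2, 75.4]
tool_rot: [-3.14, -0.0, -1.589]
force: [0.8, 0.4, -0.9]
width: 21.5
```

```bash
python3 plan.py 483 20.5 66 -90.9
```

```text
pos [468.8  -5.2  75.4] yaw -91.07 d [14.2 25.7 -9.4] w 21.5 F [ 0.8  0.4 -0.9] t 16.525
turn first [-0.1 -0.  -0.2] then slide in new axes [-25.9 -13.8   9.4] | slide in old axes [-26.  -13.7   9.4]
```

Call:
play_rows([
  {"slide": [-22, -13, 0], "turn": [0, 0, 0], "hand": 15},
  {"slide": [0, 0, 9], "turn": [0, 0, 0], "hand": 15},
  {"slide": [0, 0, 0], "turn": [0, 0, 0], "hand": 15},
])

```text
clock: 16.9
eef_pos: [480.8, 15.2, 65.2]
tool_rot: [3.14, -0.001, -1.587]
force: [-0.7, -0.1, -0.9]
width: 21.5
```

```bash
python3 plan.py 483 20.5 46 -90.9
python3 - <<'E'
from shims import *
snap('wrist','w18')
E
```

```text
pos [480.8  15.2  65.2] yaw -90.95 d [  2.2   5.3 -19.2] w 21.5 F [-0.7 -0.1 -0.9] t 16.9
turn first [ 0.1 -0.1 -0.1] then slide in new axes [-5.3 -2.1 19.2] | slide in old axes [-5.3 -2.1 19.2]
```

View pics/w18.png

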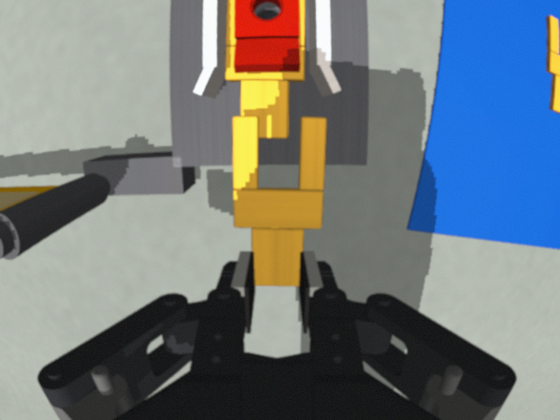

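Call:
play_rows([
  {"slide": [-5.4, -2, 10], "turn": [0, 0, 0], "hand": 15},
  {"slide": [0, 0, 9], "turn": [0, 0, 0], "hand": 15},
  {"slide": [0, -15, 0], "turn": [0, 0, 0], "hand": 15},
  {"slide": [0, -10, 0], "turn": [0, 0, 0], "hand": 15},
  {"slide": [0, 0, 0], "turn": [0, 0, 0], "hand": 15},
])

```text
clock: 17.58
eef_pos: [509.1, 21.2, 46.4]
tool_rot: [3.141, -0.0, -1.587]
force: [0.0, -1.2, -1.0]
width: 21.4
```

```bash
python3 plan.py 551 20.6 45.5 -90.9
python3 - <<'E'
from shims import *
snap('wrist','w19')
E
```

```text
pos [509.1  21.2  46.4] yaw -90.91 d [41.9 -0.6 -0.9] w 21.4 F [ 0.  -1.2 -1. ] t 17.575
turn first [ 0. -0. -0.] then slide in new axes [ -0.1 -41.9   0.9] | slide in old axes [ -0.1 -41.9   0.9]
```

View pics/w19.png

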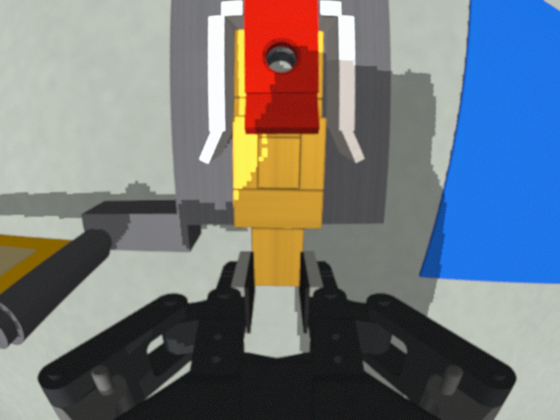

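Call:
play_rows([
  {"slide": [0, -10, 0.7], "turn": [0, 0, 0], "hand": 15},
  {"slide": [0, -10, 0], "turn": [0, 0, 0], "hand": 15},
  {"slide": [0, 0, 0], "turn": [0, 0, 0], "hand": 15},
])

```text
clock: 18.0
eef_pos: [527.9, 21.1, 45.6]
tool_rot: [3.139, -0.0, -1.586]
force: [-2.1, 0.2, -2.7]
width: 21.0
```

Call:
play_rows([
  {"slide": [0, -8, 0], "turn": [0, 0, 0], "hand": 15},
  {"slide": [0, -8, 0], "turn": [0, 0, 0], "hand": 15},
  {"slide": [0, -4, 0], "turn": [0, 0, 0], "hand": 15},
  {"slide": [0, -4, 0], "turn": [0, 0, 0], "hand": 15},
  {"slide": [0, 0, 0], "turn": [0, 0, 0], "hand": 15},
])

```text
clock: 18.62
eef_pos: [549.9, 20.6, 45.3]
tool_rot: [3.135, -0.0, -1.586]
force: [-6.4, -0.0, -4.3]
width: 21.1
```

Run:
```python
from shims import *
snap('wrist','w20')
```

```text
(no output)
```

View pics/w20.png

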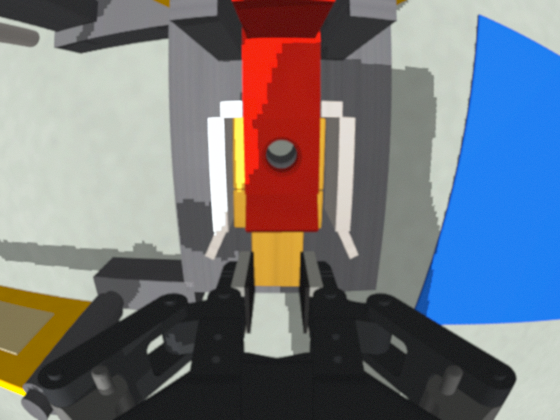

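Nearly home (nose near the stops at v≈117). I'll push a little more.

Call:
play_rows([
  {"slide": [0, -3, 0], "turn": [0, 0, 0], "hand": 15},
  {"slide": [0, -2, 0], "turn": [0, 0, 0], "hand": 15},
  {"slide": [0, 0, 0], "turn": [0, 0, 0], "hand": 15},
])

```text
clock: 19.05
eef_pos: [550.0, 20.4, 44.4]
tool_rot: [3.126, -0.0, -1.586]
force: [-13.6, -1.7, -2.1]
width: 21.5
```

Call:
play_rows([
  {"slide": [0, 3, 0], "turn": [0, 0, 0], "hand": 34},
  {"slide": [0, 3, 0], "turn": [0, 0, 0], "hand": 34},
  {"slide": [0, 0, -10], "turn": [0, 0, 0], "hand": 34},
  {"slide": [0, 20, -20], "turn": [0, 0, 0], "hand": 34},
  {"slide": [0, 40, -10], "turn": [0, 0, 0], "hand": 34},
])

```text
clock: 19.68
eef_pos: [495.0, 21.7, 88.0]
tool_rot: [-3.135, 0.0, -1.586]
force: [0.0, 0.5, 0.5]
width: 34.2
```

Run:
```python
from shims import *
snap('wrist','w21');snap('top','t21');snap('scene','s21')
z=load('t21');s=load('s21')
def plane(z,us,vs):
    P=np.array([px2w(z,u,v) for u in us for v in vs if z['d'][v,u]>0]);return np.round(np.median(P,0),1),round(P[:,2].mean(),1),len(P)
for t in('t0','t21'):
  z=load(t)
  print('foot',plane(z,range(253,262),range(165,172)),plane(z,range(253,262),range(176,181)))
cv2.imwrite('pics/s21b.png',np.hstack([cv2.resize(load(t)['p'][200:275,270:370],None,fx=4,fy=7,interpolation=cv2.INTER_CUBIC) for t in('s0','s21')]))
```

```text
foot (array([621.1,  17.8,  55.9]), np.float64(55.6), 63) (array([592.9,  17.3,  54.1]), np.float64(54.2), 45)
foot (array([620.4,  17.7,  60.1]), np.float64(60.2), 63) (array([507.7,   8.2, 490. ]), np.float64(485.2), 45)
```

View pics/w21.png

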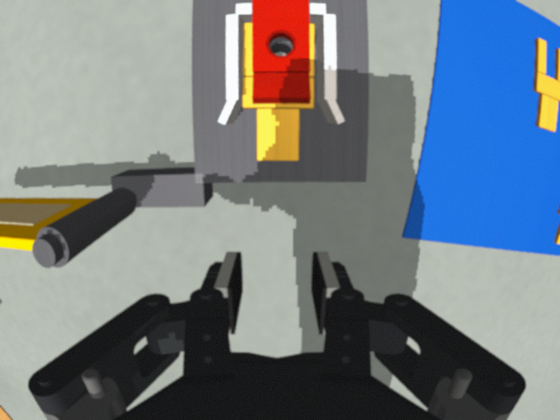

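View pics/s21b.png

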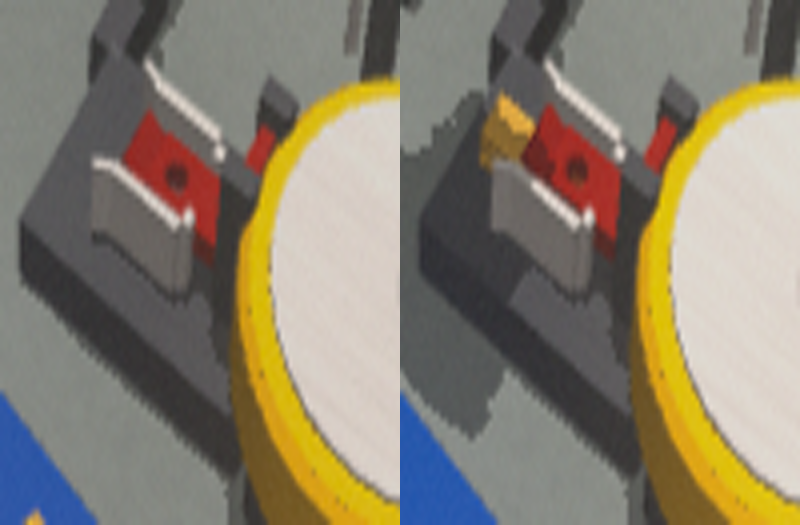

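```bash
python3 - <<'E'
from shims import *
z=load('w21')
for n,u,v,h in [('tabend',278,160,48),('tabL',257,140,48),('tabR',299,140,48),('bar',278,107,48),('hole',281,45,60),('noseL',246,24,48),('noseR',314,24,48),('plateF',280,181,30)]: print(n,np.round(fx(z,u,v,h)[:2],1))
cv2.imwrite('pics/w21b.png',cv2.resize(z['p'][0:190,190:370],None,fx=4,fy=3.1,interpolation=cv2.INTER_CUBIC))
z=load('t15');P=np.array([px2w(z,u,v) for u in range(253,262) for v in range(165,172) if z['d'][v,u]>0]);print(np.median(P,0),P[:,2].mean())
E
python3 plan.py 457 -405.8 130 -90
```

```text
tabend [532.7  19.9]
tabL [544.4  31.5]
tabR [544.   8.]
bar [562.8  19.5]
hole [595.6  17.5]
noseL [611.4  36.6]
noseR [611.   -1.2]
plateF [516.8  18.8]
[621.56874692  17.71770729  55.65611312] 55.787639692183085
pos [491.6  21.8  87.6] yaw -90.89 d [ -34.6 -427.6   42.4] w 34.0 F [ 0.8 -0.3 -0.3] t 19.825
turn first [-0.1  0.  -0.9] then slide in new axes [427.6  34.6 -42.4] | slide in old axes [428.   27.9 -42.6]
```

View pics/w21b.png

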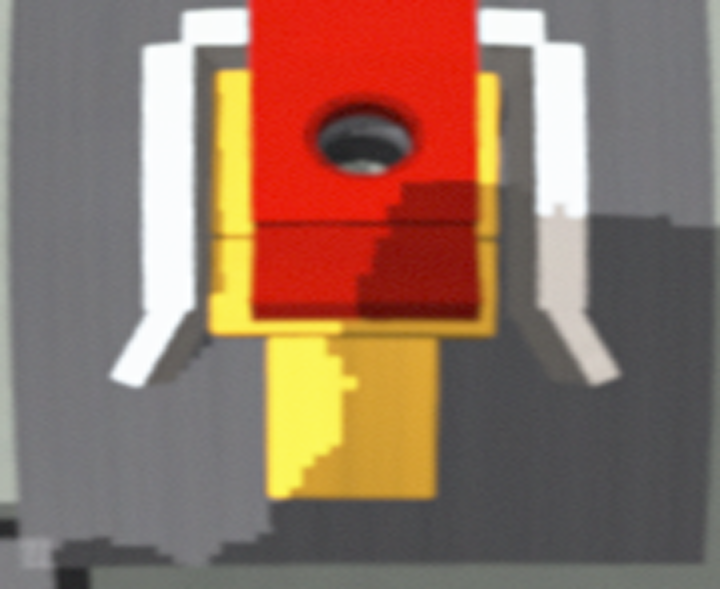

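Call:
play_rows([
  {"slide": [40, 3, -30], "turn": [0, 0, 0], "hand": 50},
  {"slide": [55, 3, -20], "turn": [0, 0, 0], "hand": 50},
  {"slide": [55, 4, 0], "turn": [0, 0, 0], "hand": 50},
  {"slide": [55, 4, 0], "turn": [0, 0, 0], "hand": 50},
  {"slide": [55, 4, 0], "turn": [0, 0, 0], "hand": 50},
])

```text
clock: 20.45
eef_pos: [471.6, -240.8, 137.0]
tool_rot: [-3.138, -0.002, -1.586]
force: [0.5, -0.4, 0.2]
width: 50.0
```

Call:
play_rows([
  {"slide": [55, 4, 0], "turn": [0, 0, 0], "hand": 50},
  {"slide": [55, 4, 0], "turn": [0, 0, 0], "hand": 50},
  {"slide": [55, 3, 0], "turn": [0, 0, 0], "hand": 50},
  {"slide": [0, 0, 0], "turn": [0, 0, 0], "hand": 50},
  {"slide": [0, 0, 0], "turn": [0, 0, 0], "hand": 50},
])

```text
clock: 21.08
eef_pos: [457.1, -403.0, 136.2]
tool_rot: [-3.14, -0.0, -1.587]
force: [1.1, 0.8, -0.2]
width: 50.2
```

```bash
python3 plan.py 457 -405.8 66 -90
python3 - <<'E'
from shims import *
snap('wrist','w22')
E
```

```text
pos [ 457.1 -403.   136.2] yaw -90.91 d [ -0.1  -2.8 -70.2] w 50.2 F [ 1.1  0.8 -0.2] t 21.075
turn first [-0.1 -0.  -0.9] then slide in new axes [ 2.8  0.1 70.2] | slide in old axes [ 2.8  0.1 70.2]
```

View pics/w22.png

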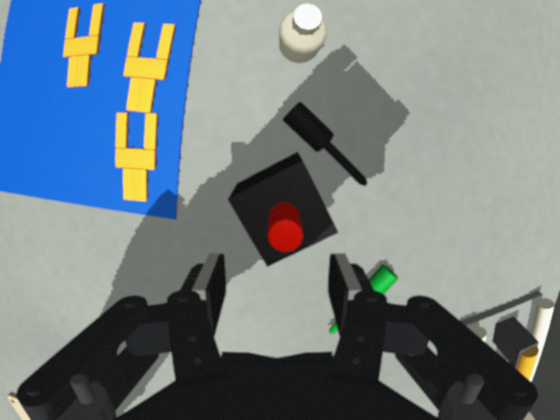

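Run:
```python
from shims import *
z=load('w22')
print(fx(z,286,235,96),fx(z,285,211,60), fx(z,268.5,235,96),fx(z,303.5,235,96))
```

```text
[ 458.79058235 -407.89238205   96.        ] [ 463.04985112 -408.16618518   60.        ] [ 458.9240678  -397.32245616   96.        ] [ 458.62413646 -418.49487535   96.        ]
```

Call:
play_rows([
  {"slide": [4.2, -1.3, 20], "turn": [0, 0, 0], "hand": 50},
  {"slide": [0, 0, 25], "turn": [0, 0, 0], "hand": 50},
  {"slide": [0, 0, 23], "turn": [0, 0, 0], "hand": 50},
  {"slide": [0, 0, 0], "turn": [0, 0, 0], "hand": 15},
  {"slide": [0, 0, 0], "turn": [0, 0, 0], "hand": 15},
])

```text
clock: 21.75
eef_pos: [458.0, -407.2, 68.2]
tool_rot: [-3.141, -0.001, -1.586]
force: [-0.6, -1.2, -0.9]
width: 20.4
```

Call:
play_rows([
  {"slide": [0, 0, 0], "turn": [0, 0, 0], "hand": 15},
  {"slide": [0, 0, 0], "turn": [0, 0, 0], "hand": 15},
])

```text
clock: 22.0
eef_pos: [458.0, -407.2, 68.9]
tool_rot: [-3.141, -0.001, -1.586]
force: [0.0, 0.1, -0.3]
width: 20.4
```

Run:
```python
from shims import *
snap('wrist','w23');print(read_state())
```

```text
{'clock': 22.05, 'qpos': array([ 0.63195125,  0.78467463,  0.08017405,  1.75494625, -0.09991946,
        0.60491211, -0.81531122]), 'qd': array([ 0.00246855,  0.00407382,  0.00026034,  0.00057146,  0.00305078,
       -0.00146266,  0.0011187 ]), 'tau': array([-2.50141748e-02, -5.77380145e+01,  2.14374907e+00, -1.32208201e+01,
        6.04045170e-03, -4.40459058e-03, -7.83744099e-06]), 'eef_pos': array([ 457.88664658, -407.17062197,   68.73993035]), 'tool_rot': array([-3.14072132e+00, -5.17156816e-04, -1.58627650e+00]), 'force': array([-0.62978679,  0.33531106, -1.39561496]), 'torque': array([0.00913896, 0.02917852, 0.00208289]), 'width': 20.410537459351666}
```

View pics/w23.png

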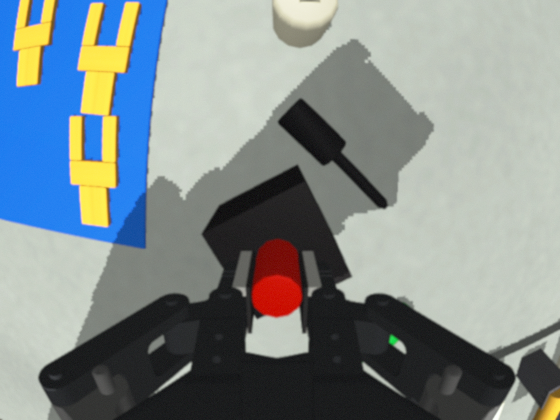

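Run:
```python
from shims import *
z=load('w23')
cv2.imwrite('pics/w23b.png',cv2.resize(z['p'][210:340,210:345],None,fx=5,fy=4.5,interpolation=cv2.INTER_CUBIC))
```

Call:
play_rows([
  {"slide": [0, 0, -20], "turn": [0, 0, 0], "hand": 15},
  {"slide": [0, 0, -30], "turn": [0, 0, 0], "hand": 15},
  {"slide": [0, 0, -32], "turn": [0, 0, 0], "hand": 15},
  {"slide": [-50, -16, 0], "turn": [0, 0, 0], "hand": 15},
  {"slide": [-50, -16, 0], "turn": [0, 0, 0], "hand": 15},
])

```text
clock: 22.68
eef_pos: [491.6, -307.1, 151.1]
tool_rot: [-3.14, -0.001, -1.588]
force: [0.1, 0.6, -0.4]
width: 20.1
```

View pics/w23b.png

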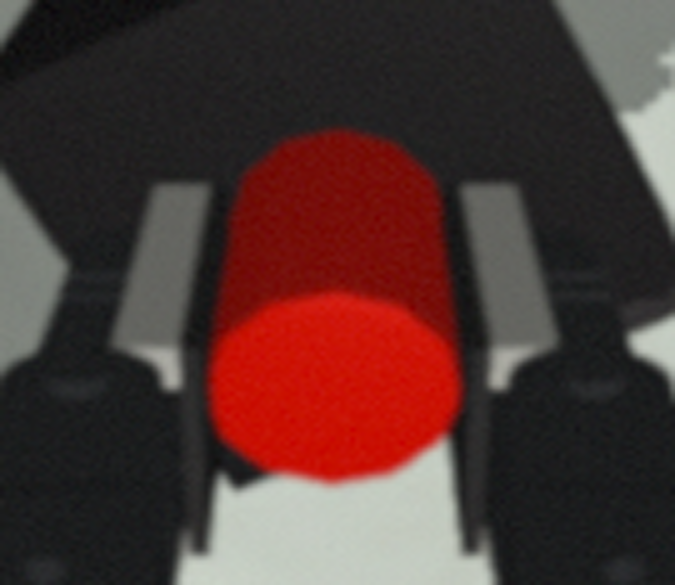

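```bash
python3 - <<'E'
from shims import *
z=load('w23')
print(fx(z,276.7,295.6,96),fx(z,251.5,295.6,96),fx(z,302,295.6,96),fx(z,277.5,239,56))
E
python3 plan.py 606 17.2 150 -90.9
```

```text
[ 458.26123246 -407.55243078   96.        ] [ 458.32662368 -397.0857289    96.        ] [ 458.02562036 -418.05981274   96.        ] [ 467.71544772 -408.12371109   56.        ]
pos [ 491.6 -307.1  151.1] yaw -91.01 d [114.4 324.3  -1.1] w 20.1 F [ 0.1  0.6 -0.4] t 22.675
turn first [-0.1 -0.  -0.1] then slide in new axes [-326.1 -109.3    1.1] | slide in old axes [-326.3 -108.6    1.1]
```

Call:
play_rows([
  {"slide": [-54, -20, 0], "turn": [0, 0, 0], "hand": 15},
  {"slide": [-54, -20, 0], "turn": [0, 0, 0], "hand": 15},
  {"slide": [-54, -20, 0], "turn": [0, 0, 0], "hand": 15},
  {"slide": [-54, -20, 0], "turn": [0, 0, 0], "hand": 15},
  {"slide": [-54, -20, 0], "turn": [0, 0, 0], "hand": 15},
])

```text
clock: 23.3
eef_pos: [596.0, -37.4, 150.6]
tool_rot: [-3.141, -0.0, -1.586]
force: [1.4, 0.2, 0.3]
width: 20.1
```

Call:
play_rows([
  {"slide": [-45, 0, 0], "turn": [0, 0, 0], "hand": 15},
  {"slide": [0, 0, 0], "turn": [0, 0, 0], "hand": 15},
  {"slide": [0, 0, 0], "turn": [0, 0, 0], "hand": 15},
])

```text
clock: 23.68
eef_pos: [595.9, 5.1, 150.4]
tool_rot: [-3.141, -0.001, -1.587]
force: [-0.1, -0.3, -0.9]
width: 20.3
```

```bash
python3 plan.py 605.5 17.2 150 -90.9;python3 - <<'E'
from shims import *
snap('wrist','w24')
E
```

```text
pos [595.9   5.1 150.4] yaw -90.9 d [ 9.6 12.1 -0.4] w 20.3 F [-0.1 -0.3 -0.9] t 23.675
turn first [-0.  -0.1 -0. ] then slide in new axes [-12.3  -9.4   0.4] | slide in old axes [-12.3  -9.4   0.4]
```

View pics/w24.png

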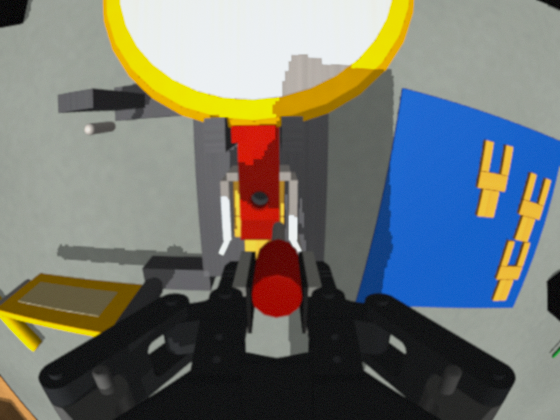

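Run:
```python
from shims import *
z=load('w24')
cv2.imwrite('pics/w24b.png',cv2.resize(z['p'][150:260,200:320],None,fx=5,fy=5,interpolation=cv2.INTER_CUBIC))
```

```text
(no output)
```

View pics/w24b.png

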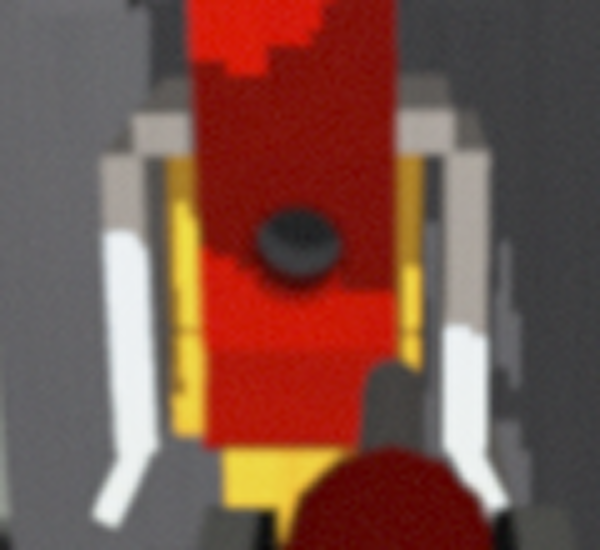

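Run:
```python
from shims import *
z=load('w24');f=lambda x,y:(200+(x+.5)/5-.5,150+(y+.5)/5-.5)
print('hole',fx(z,*f(299,244),60),'bend',fx(z,*f(205,350),60),fx(z,*f(395,350),60),'pintip far end',fx(z,*f(392,362),87.5),'stops',fx(z,*f(190,157),64),fx(z,*f(398,155),64),'fl',fx(z,*f(200,260),60),fx(z,*f(397,260),60))
```

```text
hole [607.2753594   16.19362252  60.        ] bend [590.90121837  31.03214681  60.        ] [590.46372054   2.16850833  60.        ] pintip far end [597.91542567   2.65698933  87.5       ] stops [621.61385972  31.39233633  64.        ] [621.32168572   1.32238901  64.        ] fl [605.07341303  31.10662305  60.        ] [604.56922762   1.67025891  60.        ]
```

Call:
play_rows([
  {"slide": [-13.2, -10, 0], "turn": [0, 0, 0], "hand": 15},
  {"slide": [0, 0, 15], "turn": [0, 0, 0], "hand": 15},
  {"slide": [0, 0, 0], "turn": [0, 0, 0], "hand": 15},
  {"slide": [0, 0, 0], "turn": [0, 0, 0], "hand": 15},
])

```text
clock: 24.22
eef_pos: [605.8, 18.4, 134.7]
tool_rot: [3.141, -0.0, -1.587]
force: [0.1, -0.7, 0.7]
width: 20.3
```

```bash
python3 plan.py 606 18.3 120 -90.9;python3 - <<'E'
from shims import *
for n in ('wrist','scene','top'): snap(n,n[0]+'25')
z=load('w25');cv2.imwrite('pics/w25b.png',cv2.resize(z['p'][180:300,215:340],None,fx=5,fy=5,interpolation=cv2.INTER_CUBIC))
z=load('s25');cv2.imwrite('pics/s25b.png',cv2.resize(z['p'][150:270,250:390],None,fx=5,fy=5,interpolation=cv2.INTER_CUBIC))
E
```

```text
pos [605.8  18.4 134.7] yaw -90.93 d [  0.2  -0.1 -14.7] w 20.3 F [ 0.1 -0.7  0.7] t 24.225
turn first [ 0.1 -0.  -0. ] then slide in new axes [ 0.1 -0.2 14.7] | slide in old axes [ 0.1 -0.2 14.7]
```

View pics/w25b.png

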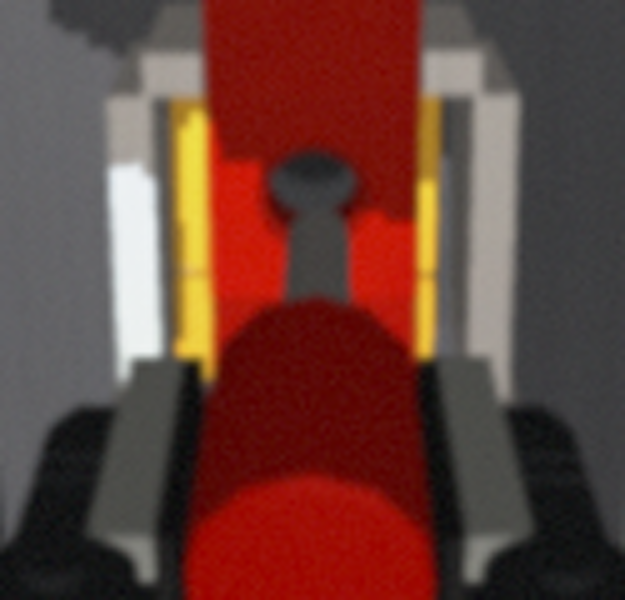

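View pics/s25b.png

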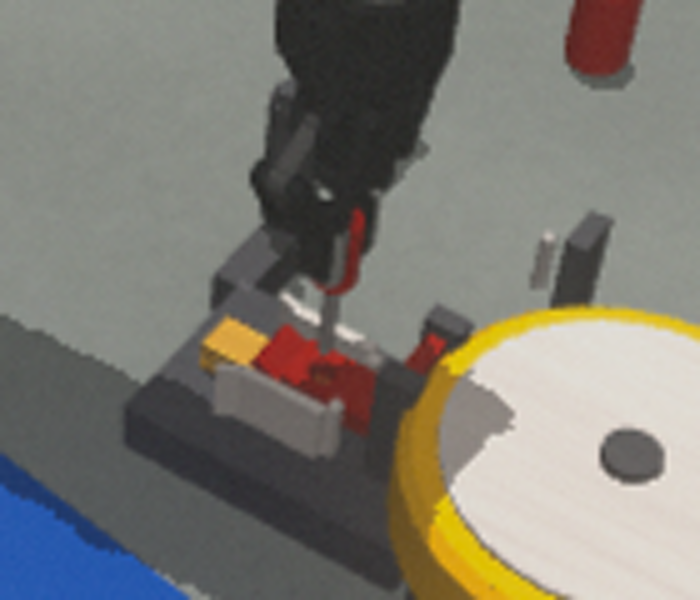

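Run:
```python
from shims import *
z=load('s25');f=lambda x,y:(250+(x+.5)/5-.5,150+(y+.5)/5-.5)
print('hole seen',f(325,374),'->',px2w(z,*f(325,374),60),'tip seen',f(328,350),'proj tip',w2px(z,(606.2,18.4,71.8)),'tip->w at 71.8',px2w(z,*f(328,350),71.8))
w=load('w25');g=lambda x,y:(215+(x+.5)/5-.5,180+(y+.5)/5-.5)
print('whole',fx(w,*g(313,183),60),'tip far edge', fx(w,*g(318,212),71.8),'tip edges y',fx(w,*g(290,225),71.8),fx(w,*g(349,225),71.8))
```

```text
hole seen (314.6, 224.4) -> [610.6395911   15.99176416  60.        ] tip seen (315.2, 219.6) proj tip [313.96283562 219.77975225] tip->w at 71.8 [608.35615143  20.67850048  71.8       ]
whole [608.21934524  17.58049487  60.        ] tip far edge [607.91806197  16.937407    71.8       ] tip edges y [606.12671279  20.72450268  71.8       ] [606.00786479  12.79501149  71.8       ]
```

Call:
play_rows([
  {"slide": [0, -1, 8], "turn": [0, 0, 0], "hand": 15},
  {"slide": [0, 0, 8], "turn": [0, 0, 0], "hand": 15},
  {"slide": [0, 0, 0], "turn": [0, 0, 0], "hand": 15},
])

```text
clock: 24.75
eef_pos: [606.4, 18.9, 118.1]
tool_rot: [3.14, -0.0, -1.586]
force: [-0.2, -1.3, 0.0]
width: 20.2
```

Run:
```python
from shims import *
for n in ('wrist','scene'): snap(n,n[0]+'26')
z=load('w26');a=cv2.resize(z['p'][180:280,215:340],None,fx=4,fy=4,interpolation=cv2.INTER_CUBIC)
z=load('s26');b=cv2.resize(z['p'][190:250,275:345],None,fx=4*100/60,fy=4*100/60,interpolation=cv2.INTER_CUBIC)[:400]
cv2.imwrite('pics/m26.png',cv2.resize(np.hstack([a,b]),(790,330)))
```

```text
(no output)
```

View pics/m26.png

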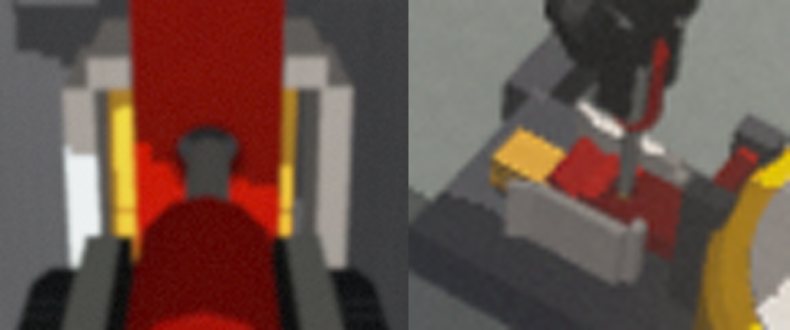

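Call:
play_rows([
  {"slide": [0.5, 0, 10], "turn": [0, 0, 0], "hand": 15},
  {"slide": [0, 0, 10], "turn": [0, 0, 0], "hand": 15},
  {"slide": [0, 0, 0], "turn": [0, 0, 0], "hand": 15},
])

```text
clock: 25.22
eef_pos: [606.4, 18.3, 97.9]
tool_rot: [3.139, -0.0, -1.586]
force: [-0.1, 0.3, -0.8]
width: 20.0
```

Call:
play_rows([
  {"slide": [0, 0, 10], "turn": [0, 0, 0], "hand": 15},
  {"slide": [0, 0, 8], "turn": [0, 0, 0], "hand": 15},
  {"slide": [0, 0, 0], "turn": [0, 0, 0], "hand": 15},
])

```text
clock: 25.6
eef_pos: [606.6, 18.4, 80.2]
tool_rot: [3.14, -0.0, -1.586]
force: [0.4, 0.7, 0.5]
width: 20.4
```

Call:
play_rows([
  {"slide": [0, 0, 4], "turn": [0, 0, 0], "hand": 15},
  {"slide": [0, 0, 2], "turn": [0, 0, 0], "hand": 15},
  {"slide": [0, 0, 0], "turn": [0, 0, 0], "hand": 15},
])

```text
clock: 25.98
eef_pos: [607.2, 18.4, 75.0]
tool_rot: [3.141, -0.0, -1.586]
force: [0.2, 0.4, 0.3]
width: 20.2
```

Run:
```python
from shims import *
for n in ('wrist','scene'): snap(n,n[0]+'27')
z=load('w27');a=cv2.resize(z['p'][180:320,205:350],None,fx=3,fy=3,interpolation=cv2.INTER_CUBIC)
z=load('s27');b=cv2.resize(z['p'][180:250,265:340],None,fx=6,fy=6,interpolation=cv2.INTER_CUBIC)
cv2.imwrite('pics/m27.png',cv2.resize(np.hstack([a,b]),(790,380)))
```

```text
(no output)
```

View pics/m27.png

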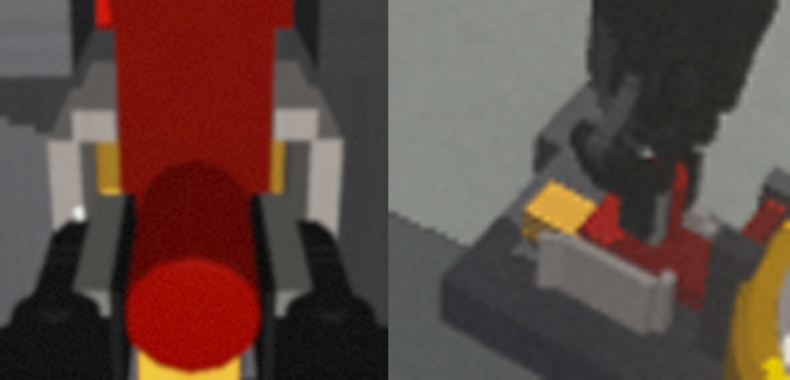

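Call:
play_rows([
  {"slide": [0, 0, 1.5], "turn": [0, 0, 0], "hand": 15},
  {"slide": [0, 0, 0], "turn": [0, 0, 0], "hand": 15},
])

```text
clock: 26.32
eef_pos: [607.1, 18.4, 73.6]
tool_rot: [3.141, -0.0, -1.586]
force: [0.0, -0.3, -0.8]
width: 20.5
```

Call:
play_rows([
  {"slide": [0, 0, 1], "turn": [0, 0, 0], "hand": 15},
  {"slide": [0, 0, 0], "turn": [0, 0, 0], "hand": 15},
])

```text
clock: 26.58
eef_pos: [607.2, 18.4, 72.5]
tool_rot: [3.141, 0.0, -1.586]
force: [-0.4, -1.2, -1.3]
width: 20.3
```

Call:
play_rows([
  {"slide": [0, 0, 0], "turn": [0, 0, 0], "hand": 34},
  {"slide": [0, 0, 0], "turn": [0, 0, 0], "hand": 34},
  {"slide": [0, 0, -20], "turn": [0, 0, 0], "hand": 34},
  {"slide": [0, 0, -40], "turn": [0, 0, 0], "hand": 34},
  {"slide": [0, 30, -40], "turn": [0, 0, 0], "hand": 34},
])

```text
clock: 27.2
eef_pos: [578.7, 18.8, 173.7]
tool_rot: [-3.139, -0.0, -1.586]
force: [-0.4, -0.4, 0.5]
width: 33.9
```

Call:
play_rows([
  {"slide": [0, 40, 0], "turn": [0, 0, 0], "hand": 34},
  {"slide": [0, 0, 0], "turn": [0, 0, 0], "hand": 34},
  {"slide": [0, 0, 0], "turn": [0, 0, 0], "hand": 34},
])

```text
clock: 27.58
eef_pos: [538.1, 19.6, 172.9]
tool_rot: [-3.14, 0.0, -1.586]
force: [0.8, -0.2, 0.3]
width: 34.1
```

Run:
```python
from shims import *
print(read_state()['eef_pos'])
for n in ('wrist','scene'): snap(n,n[0]+'28')
z=load('s28');b=cv2.resize(z['p'][170:260,265:355],None,fx=6,fy=6,interpolation=cv2.INTER_CUBIC)
cv2.imwrite('pics/s28b.png',b)
```

```text
[538.1090841   19.56639836 172.92443312]
```

View pics/s28b.png

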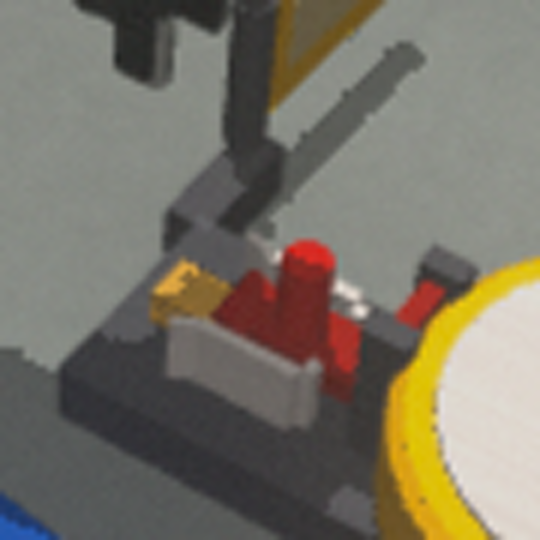

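View pics/w28.png

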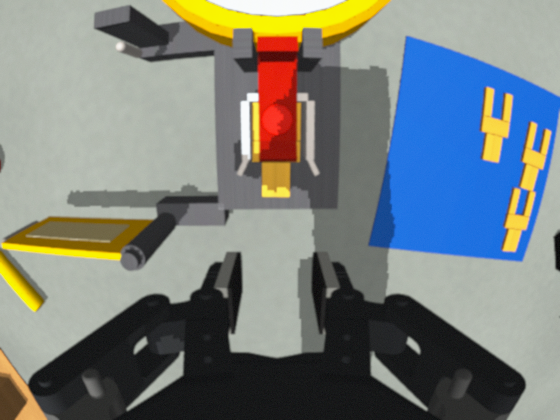

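```bash
python3 - <<'E'
from shims import *
z=load('w28');print('head top',fx(z,277,118.5,100))
for n,u,v in [('hinge',133,258),('dtip near',5,247),('dtip far',48,217)]: print(n,fx(z,u,v,118))
z=load('t21');print([np.round(px2w(z,u,v,118),0) for u,v in((164,200.5),(212,202.5))],[np.round(px2w(z,u,v,15),0) for u,v in((97,200),(113,225),(138,252))])
E
python3 plan.py 478 225 173 -90.9
```

```text
head top [608.51622886  17.93082034 100.        ]
hinge [516.63571341 122.87181066 118.        ]
dtip near [520.22502489 260.17982542 118.        ]
dtip far [547.99741281 195.60785457 118.        ]
[array([517., 261., 118.]), array([513., 134., 118.])] [array([531., 470.,  15.]), array([461., 421.,  15.]), array([385., 348.,  15.])]
pos [538.4  19.5 172.5] yaw -90.89 d [-60.4 205.5   0.5] w 34.2 F [ 0.1  0.9 -0.5] t 27.675
turn first [-0.1 -0.   0. ] then slide in new axes [-204.6   63.6   -0.5] | slide in old axes [-204.6   63.6   -0.5]
```

Call:
play_rows([
  {"slide": [-40, 14, 0], "turn": [0, 0, 0], "hand": 0},
  {"slide": [-40, 14, 0], "turn": [0, 0, 0], "hand": 0},
  {"slide": [-40, 14, 0], "turn": [0, 0, 0], "hand": 0},
  {"slide": [-40, 12, 0], "turn": [0, 0, 0], "hand": 0},
  {"slide": [-44, 8, 0], "turn": [0, 0, 0], "hand": 0},
])

```text
clock: 28.3
eef_pos: [478.7, 225.7, 172.3]
tool_rot: [-3.141, -0.0, -1.587]
force: [1.1, 0.7, 0.1]
width: -0.0
```

```bash
python3 plan.py 478 225 85 -90.9; python3 -c "
from h import *
snap('wrist','w29')"
```

```text
pos [478.7 225.7 172.3] yaw -90.92 d [ -0.7  -0.7 -87.3] w -0.0 F [1.1 0.7 0.1] t 28.3
turn first [-0. -0. -0.] then slide in new axes [ 0.7  0.7 87.3] | slide in old axes [ 0.6  0.7 87.3]
```

View pics/w29.png

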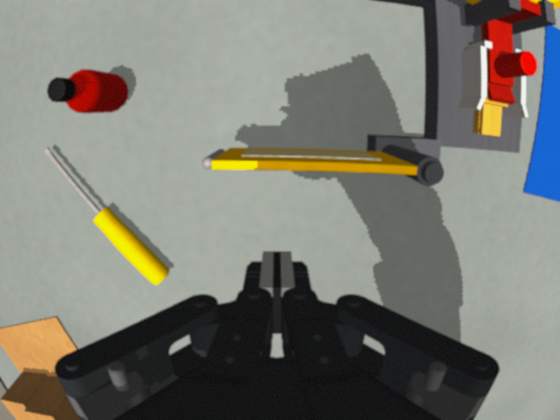

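Call:
play_rows([
  {"slide": [0, 0, 0], "turn": [0, 0, -10.6], "hand": 0},
  {"slide": [0, 0, 0], "turn": [0, 0, -10.6], "hand": 0},
  {"slide": [0, 0, 0], "turn": [0, 0, -10.6], "hand": 0},
  {"slide": [0, 0, 0], "turn": [0, 0, -10.6], "hand": 0},
  {"slide": [0, 0, 0], "turn": [0, 0, -10.6], "hand": 0},
])

```text
clock: 28.98
eef_pos: [479.3, 224.5, 172.2]
tool_rot: [-3.141, -0.0, -0.656]
force: [0.3, -0.1, -0.6]
width: -0.0
```

Call:
play_rows([
  {"slide": [0, 0, 0], "turn": [0, 0, -10.6], "hand": 0},
  {"slide": [0, 0, 0], "turn": [0, 0, -10.6], "hand": 0},
  {"slide": [0, 0, 0], "turn": [0, 0, -10.6], "hand": 0},
  {"slide": [0, 0, 0], "turn": [0, 0, -10.6], "hand": 0},
  {"slide": [0, 0, 0], "turn": [0, 0, -10.6], "hand": 0},
])

```text
clock: 29.6
eef_pos: [479.2, 224.4, 172.2]
tool_rot: [-3.141, -0.0, 0.269]
force: [-0.0, 0.3, 0.0]
width: 0.1
```

Call:
play_rows([
  {"slide": [0, 0, 0], "turn": [0, 0, -10.6], "hand": 0},
  {"slide": [0, 0, 0], "turn": [0, 0, -10.6], "hand": 0},
  {"slide": [0, 0, 0], "turn": [0, 0, -10.6], "hand": 0},
  {"slide": [0, 0, 0], "turn": [0, 0, -10.6], "hand": 0},
  {"slide": [0, 0, 0], "turn": [0, 0, -10.6], "hand": 0},
])

```text
clock: 30.22
eef_pos: [479.3, 224.4, 172.2]
tool_rot: [-3.141, -0.0, 1.194]
force: [-0.1, 0.2, -0.6]
width: -0.1
```

Call:
play_rows([
  {"slide": [0, 0, 0], "turn": [0, 0, -10.6], "hand": 0},
  {"slide": [0, 0, 0], "turn": [0, 0, -9.6], "hand": 0},
  {"slide": [0, 0, 0], "turn": [0, 0, 0], "hand": 0},
])

```text
clock: 30.6
eef_pos: [479.1, 224.2, 172.1]
tool_rot: [-3.141, -0.001, 1.538]
force: [0.2, 0.2, 0.4]
width: 0.0
```

```bash
python3 plan.py 480 229 85 89; python3 -c "
from h import *
print(read_state()['qpos'])"
```

```text
pos [479.1 224.2 172.1] yaw 88.14 d [  0.9   4.8 -87.1] w 0.0 F [0.2 0.2 0.4] t 30.6
turn first [-0.  -0.  -0.9] then slide in new axes [ 4.8  0.8 87.1] | slide in old axes [ 4.7  0.8 87.1]
[-0.0213996   0.6269546  -0.7176254   1.90361176  0.55439068  0.81951973
  0.50163005]
```

Call:
play_rows([
  {"slide": [4, 0, 30], "turn": [0, 0, 0], "hand": 0},
  {"slide": [0, 0, 30], "turn": [0, 0, 0], "hand": 0},
  {"slide": [0, 0, 27], "turn": [0, 0, 0], "hand": 0},
  {"slide": [0, 10, 0], "turn": [0, 0, 0], "hand": 0},
  {"slide": [0, 10, 0], "turn": [0, 0, 0], "hand": 0},
])

```text
clock: 31.22
eef_pos: [500.1, 228.3, 86.4]
tool_rot: [3.14, -0.001, 1.54]
force: [0.1, 0.3, 0.6]
width: 0.3
```

Call:
play_rows([
  {"slide": [1.1, 9.2, 0], "turn": [0, 0, 5], "hand": 0},
  {"slide": [1.1, 9.2, 0], "turn": [0, 0, 5], "hand": 0},
  {"slide": [1.1, 9.2, 0], "turn": [0, 0, 5], "hand": 0},
  {"slide": [1.1, 9.2, 0], "turn": [0, 0, 5], "hand": 0},
])

```text
clock: 31.72
eef_pos: [537.3, 226.9, 87.2]
tool_rot: [3.14, -0.003, 1.188]
force: [-1.2, 0.4, -1.3]
width: 0.3
```

```bash
python3 -c "
from h import *
s=read_state();print(s['eef_pos'],np.degrees(s['tool_rot'][2]),s['qpos'],s['force'])
snap('scene','s30');z=load('s30');cv2.imwrite('pics/s30b.png',cv2.resize(z['p'][80:280,240:440],None,fx=3,fy=3))"
```

```text
[537.26801957 226.9111709   87.17808644] 68.05063825633977 [-0.11819421  0.7777499  -0.52995314  1.82183465  0.58281616  0.69923383
  0.20798497] [-1.22426636  0.43621685 -1.3264869 ]
```

View pics/s30b.png

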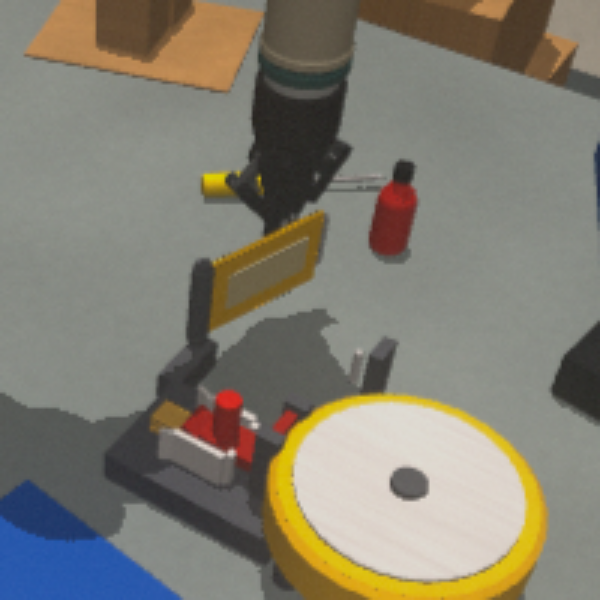

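Door is turning properly. I'll keep going.

Call:
play_rows([
  {"slide": [1.1, 9.2, 0], "turn": [0, 0, 5], "hand": 0},
  {"slide": [1.1, 9.2, 0], "turn": [0, 0, 5], "hand": 0},
  {"slide": [1.1, 9.2, 0], "turn": [0, 0, 5], "hand": 0},
  {"slide": [1.1, 9.2, 0], "turn": [0, 0, 5], "hand": 0},
  {"slide": [1.1, 9.2, 0], "turn": [0, 0, 5], "hand": 0},
])

```text
clock: 32.4
eef_pos: [578.5, 207.5, 87.0]
tool_rot: [3.142, -0.003, 0.753]
force: [-0.5, 0.7, -0.2]
width: 0.1
```

Call:
play_rows([
  {"slide": [1.1, 9.2, 0], "turn": [0, 0, 5], "hand": 0},
  {"slide": [1.1, 9.2, 0], "turn": [0, 0, 5], "hand": 0},
  {"slide": [1.1, 9.2, 0], "turn": [0, 0, 5], "hand": 0},
])

```text
clock: 32.78
eef_pos: [598.1, 187.9, 87.0]
tool_rot: [-3.141, -0.003, 0.492]
force: [-0.4, 0.2, -0.7]
width: -0.0
```

```bash
python3 -c "
from h import *
s=read_state();print(s['eef_pos'],np.degrees(s['tool_rot'][2]),s['qpos'],s['force'])
snap('scene','s31');z=load('s31');cv2.imwrite('pics/s31b.png',cv2.resize(z['p'][80:280,240:440],None,fx=3,fy=3))"
```

```text
[598.1185212  187.89015763  86.99114429] 28.16106474526322 [-0.13180183  0.7943354  -0.36142691  1.69847235  0.39186745  0.71818153
 -0.2002272 ] [-0.43168048  0.18702791 -0.67549273]
```

View pics/s31b.png

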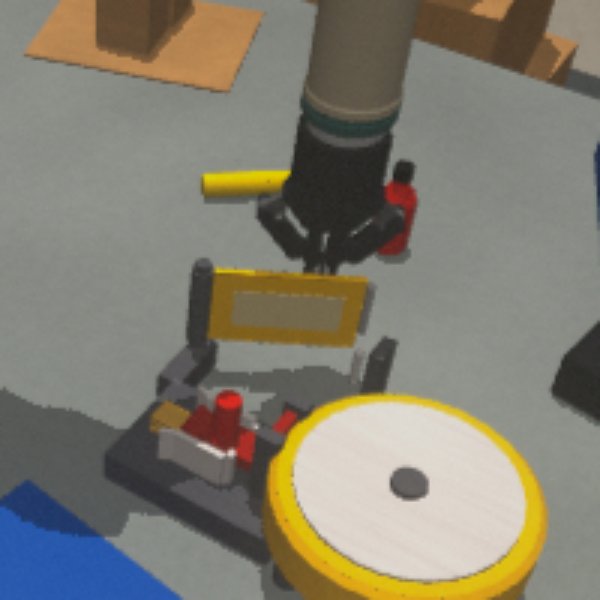

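Call:
play_rows([
  {"slide": [1.1, 9.2, 0], "turn": [0, 0, 5], "hand": 0},
  {"slide": [1.1, 9.2, 0], "turn": [0, 0, 5], "hand": 0},
  {"slide": [1.1, 9.2, 0], "turn": [0, 0, 5], "hand": 0},
  {"slide": [1, 8, 0], "turn": [0, 0, 4], "hand": 0},
])

```text
clock: 33.33
eef_pos: [614.4, 156.2, 86.7]
tool_rot: [-3.14, -0.002, 0.162]
force: [-0.8, 0.6, 0.8]
width: -0.3
```

Call:
play_rows([
  {"slide": [0.8, 6, 0], "turn": [0, 0, 3], "hand": 0},
  {"slide": [0.8, 6, 0], "turn": [0, 0, 3], "hand": 0},
  {"slide": [0, 0, 0], "turn": [0, 0, 0], "hand": 0},
])

```text
clock: 33.7
eef_pos: [616.9, 144.2, 85.9]
tool_rot: [-3.141, -0.001, 0.058]
force: [0.1, -0.1, 0.5]
width: 0.1
```

```bash
python3 -c "
from h import *
s=read_state();print(s['eef_pos'],np.degrees(s['tool_rot'][2]),s['qpos'],s['force'])
snap('scene','s32');z=load('s32');cv2.imwrite('pics/s32b.png',cv2.resize(z['p'][120:250,280:410],None,fx=4.6,fy=4.6))"
```

```text
[616.91883082 144.19192255  85.94699795] 3.3036794297657504 [-0.12390372  0.79074639 -0.2508137   1.67936057  0.27536788  0.70563521
 -0.45625978] [ 0.11601283 -0.13161202  0.49973739]
```

View pics/s32b.png

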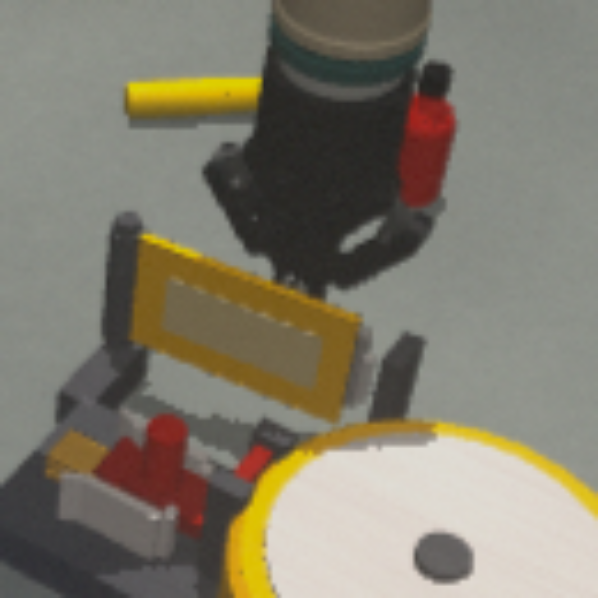

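Call:
play_rows([
  {"slide": [0, 3, 0], "turn": [0, 0, 1.5], "hand": 0},
  {"slide": [0, 2, 0], "turn": [0, 0, 1], "hand": 0},
  {"slide": [0, 0, 0], "turn": [0, 0, 0], "hand": 0},
])

```text
clock: 34.12
eef_pos: [617.4, 142.0, 85.8]
tool_rot: [-3.138, -0.002, 0.015]
force: [1.3, 4.8, -0.6]
width: -0.1
```

Call:
play_rows([
  {"slide": [0, 2, 0], "turn": [0, 0, 1], "hand": 0},
  {"slide": [0, 2, 0], "turn": [0, 0, 0.7], "hand": 0},
  {"slide": [0, 0, 0], "turn": [0, 0, 0], "hand": 0},
])

```text
clock: 34.5
eef_pos: [617.2, 136.7, 85.7]
tool_rot: [-3.139, -0.001, -0.015]
force: [-0.0, 4.7, -0.9]
width: -0.1
```

Call:
play_rows([
  {"slide": [0, 2, 0], "turn": [0, 0, 0], "hand": 0},
  {"slide": [0, 2, 0], "turn": [0, 0, 0], "hand": 0},
  {"slide": [0, 0, 0], "turn": [0, 0, 0], "hand": 0},
])

```text
clock: 34.88
eef_pos: [617.1, 136.7, 85.8]
tool_rot: [-3.134, -0.002, -0.013]
force: [2.1, 10.5, -2.4]
width: 0.3
```

Call:
play_rows([
  {"slide": [0, 2, 0], "turn": [0, 0, 0], "hand": 0},
  {"slide": [0, 0, 0], "turn": [0, 0, 0], "hand": 0},
])

```text
clock: 35.12
eef_pos: [617.1, 136.8, 85.9]
tool_rot: [-3.132, -0.002, -0.012]
force: [1.5, 14.1, -3.3]
width: 0.4
```

```bash
python3 -c "
from h import *
s=read_state();print(s['eef_pos'],np.degrees(s['tool_rot'][2]),s['force'])
snap('scene','s33');z=load('s33');cv2.imwrite('pics/s33b.png',cv2.resize(z['p'][120:250,280:410],None,fx=4.6,fy=4.6))"
```

```text
[617.10546034 136.76596488  85.86452706] -0.6801463965573342 [ 1.47476555 14.06472066 -3.30626948]
```

View pics/s33b.png

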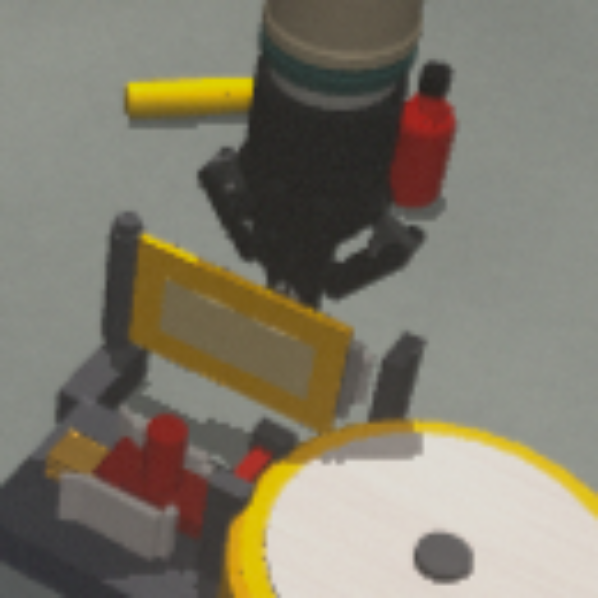

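Call:
play_rows([
  {"slide": [0, -5, 0], "turn": [0, 0, 0], "hand": 0},
  {"slide": [0, -20, 0], "turn": [0, 0, 0], "hand": 0},
  {"slide": [0, -20, -30], "turn": [0, 0, 0], "hand": 0},
  {"slide": [0, 0, -60], "turn": [0, 0, 0], "hand": 0},
  {"slide": [-50, 0, -60], "turn": [0, 0, 0], "hand": 0},
])

```text
clock: 35.8
eef_pos: [579.3, 174.7, 225.4]
tool_rot: [3.141, -0.003, -0.018]
force: [-0.3, 0.8, 0.8]
width: 0.3
```

Call:
play_rows([
  {"slide": [-60, -20, 0], "turn": [0, 0, 0], "hand": 0},
  {"slide": [-60, -20, 0], "turn": [0, 0, 0], "hand": 0},
  {"slide": [0, 0, 0], "turn": [0, 0, 0], "hand": 0},
  {"slide": [0, 0, 0], "turn": [0, 0, 0], "hand": 0},
])

```text
clock: 36.3
eef_pos: [460.1, 215.9, 223.9]
tool_rot: [3.141, -0.001, -0.016]
force: [1.1, -0.8, 0.5]
width: 0.0
```

Run:
```python
from shims import *
s=read_state();print(s['eef_pos'],s['clock'],s['force'])
for n in ('top','scene'): snap(n,n[0]+'40')
z=load('s40');cv2.imwrite('pics/s40b.png',cv2.resize(z['p'][120:330,150:430],None,fx=2.8,fy=2.8,interpolation=cv2.INTER_CUBIC))
z=load('t40');cv2.imwrite('pics/t40b.png',cv2.resize(z['p'][130:240,190:400],None,fx=3.8,fy=3.8,interpolation=cv2.INTER_CUBIC))
P=np.array([px2w(z,u,v) for u in range(254,261) for v in range(163,167) if z['d'][v,u]>0]);print('foot',np.median(P,0))
for a,c,P,uv in shims(z):
    if 290<uv[0]<430 and 145<uv[1]<260:
        q,f=fit(P); print(a,np.round(uv),np.round(q[:2],1),round(np.degrees(q[2]),1),round(f,3))
```

```text
[460.13013463 215.91218066 223.92823309] 36.3 [ 1.11247628 -0.76947952  0.51986608]
foot [631.02955298  17.76673494  60.95084255]
188 [340. 177.] [ 610.8 -221.2] -6.2 -0.942
392 [361. 202.] [ 500.  -275.5] -5.9 -0.473
```

View pics/s40b.png

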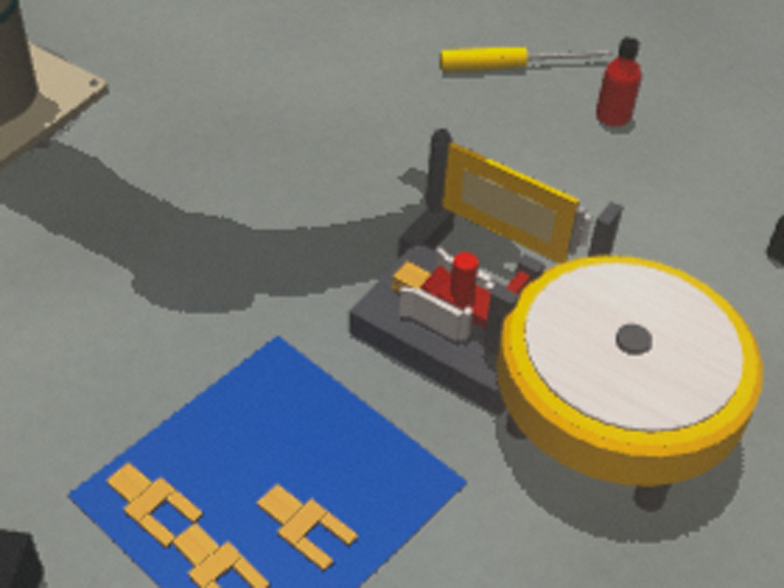

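View pics/t40b.png

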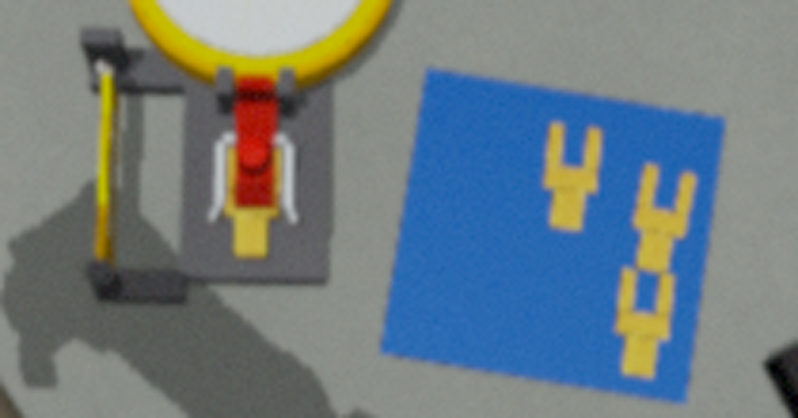

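Run:
```python
from shims import *
z=load('t40')
m=cv2.inRange(cv2.cvtColor(z['p'],cv2.COLOR_BGR2HSV),(20,120,150),(35,255,255))
pts=[]
for v in range(152,196):
    us=[u for u in range(212,226) if m[v,u]]
    if us: pts.append(px2w(z,np.mean(us),v,118)[:2])
pts=np.array(pts);c=np.polyfit(pts[:,0],pts[:,1],1);print(len(pts),c,np.polyval(c,517.6),np.polyval(c,657))
print('head top',px2w(z,190+254/3.8,130+152/3.8,100))
```

```text
44 [-1.25206824e-02  1.31083526e+02] 124.60282065624554 122.8574375355355
head top [606.44455911  17.16087755 100.        ]
```

```bash
python3 -c "
from cell import *
print(finish_job())"
```

```text
the job is handed in; nothing more can be done
None
```

I slid three shims home under the red foot, put the red-headed pin through the foot and shims, and shut the guard door. I then handed the job in at about 36 s; it reports no verdict.

What the last checks showed:
- **Foot:** its top measured about 56 mm both hanging and with two shims in. With the third shim it measured about 60–61 mm, a lift of roughly 4–5 mm, as three shims should give.
- **Shims:** the tab of the top one ends about 63 mm in front of the hole (64 expected). The two below were pushed against the stops in the same way, but I could not measure them under the top one.
- **Pin:** it stands upright with its head on the foot. The head's centre is at (606.4, 17.2), within about 1 mm of the hole.
- **Guard:** it passed the roller and met a hard stop, where I pushed up to 14 N. From above it lies within about 0.005 rad of shut.
- **Spares and bystanders:** the three spare shims lie flat on the mat, well clear of the fixture. One spare had been knocked during the run and now touches its neighbour. The threadlocker and screwdriver look undisturbed in the last pictures. The oiler still stood in an earlier picture and was not in the final crops, and the arm did not go near it afterwards.

The cameras disagreed by 1–2 mm in y. I allowed for that when aligning the shims and the pin.

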